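Free the seized pin of the rubber-recycling box and feed in the worn heels

TASK

The flap of the rubber-recycling box is still locked with its travel pin, which dried glue has seized in its bush: work the pin out by twisting its T-handle to and fro while drawing it gently upwards, without lifting, tipping or dragging the box, and lay it in the steel tool tray. Then push every worn brown rubber heel lying on the table through the flap, from the box's shelf, so that they all lie inside the box and the flap has fallen shut. Leave the other things on the table alone and do not knock anything over.

Things in the scene. Friction and masses are not known exactly. Their poses are not given: they have to be found in the camera images.
- box: grey sheet-steel recycling box, 2.8 kg, loose on the table. Origin: on the table below the middle of its mouth, in the plane of its front face; x points into the box, z up. The bin spans x 0 to 240, y -105 to 105, z 0 to 215, walls 4 thick, floor 8 thick, closed by a clear lid. An upward pull of about 20 N on the pin tips or lifts it
- shelf (a point): middle of the top of the flat aluminium shelf before the mouth (box frame -60, 0, 150; axes as the box's). The shelf spans box x -120 to 0, y -60 to 60, 6 thick, no rims, level with the lower edge of the mouth, on one upright panel at x -113
- mouth (a point): middle of the lower edge of the mouth (box frame 0, 0, 150; axes as the box's). The mouth is 96 wide and 45 high (z 150 to 195), in a wall 4 thick. A heel pushed along the shelf until its middle is past this edge tips and slides over a short slick chute (46 degrees steep, 50 long) down into the bin, and the flap falls shut behind it
- bore (a point): centre of the upper end of the pin's bore (box frame 18, 0, 215; axes as the box's), on top of the header over the mouth (x 0 to 40, z 195 to 215, flush with the lid). The bush in it resists a straight pull of the pin with about 35 to 55 N, but with only a few newtons while the pin is being turned; about 0.3 N m turns it, either way, without limit
- flap (a joint): the aluminium flap that closes the mouth, 92 wide and 41 high, hung from its upper edge: 0 hanging shut, grows as it swings inwards, up to 1.45 rad. It moves freely and falls shut by its own weight; the pin, just behind it, stops it at about 0.12 rad
- pin: the steel travel pin, 200 g. Round shaft 14 in diameter from z -46 (tip) to 30; a collar 27 in diameter, z 0 to 4, which rests on the header; a T-handle on top, a bar 64 long along the pin's x, 14 wide in y and 14 high (z 30 to 44). Origin: centre of the collar's underside; z along the shaft to the handle. It starts fully down in the bore, upright, with the handle within 52 degrees of the box's x. The bush grips it until its tip has risen about 44
- pin_tip (a point): the lower end of the pin's shaft
- pin_bar (a point): the middle of the pin's T-handle, 37 above the collar
- tray: the empty open steel tool tray, 200 (x) by 140 (y), walls 25 high, floor and walls 4 thick, fixed to the table on the left. Origin: centre of the underside
- heel1: one worn rubber shoe heel, brown, 78 long, 50 wide, 16 thick, flat on both faces: a D shape, square at the front end (x -39), round at the back (x 39), with straight parallel sides from x -39 to 14. Origin: centre of the underside; x to the round end, z out of the ribbed top. 55 to 115 g. Two to four heels are present (absent: None), lying flat on the table right of the box
- heel2: one worn rubber shoe heel, brown, 78 long, 50 wide, 16 thick, flat on both faces: a D shape, square at the front end (x -39), round at the back (x 39), with straight parallel sides from x -39 to 14. Origin: centre of the underside; x to the round end, z out of the ribbed top. 55 to 115 g. Two to four heels are present (absent: None), lying flat on the table right of the box
- heel3: one worn rubber shoe heel, brown, 78 long, 50 wide, 16 thick, flat on both faces: a D shape, square at the front end (x -39), round at the back (x 39), with straight parallel sides from x -39 to 14. Origin: centre of the underside; x to the round end, z out of the ribbed top. 55 to 115 g. Two to four heels are present (absent: None), lying flat on the table right of the box
- heel4: one worn rubber shoe heel, brown, 78 long, 50 wide, 16 thick, flat on both faces: a D shape, square at the front end (x -39), round at the back (x 39), with straight parallel sides from x -39 to 14. Origin: centre of the underside; x to the round end, z out of the ribbed top. 55 to 115 g. Two to four heels are present (absent: None), lying flat on the table right of the box
- jar: paint jar among the heels, 42 in diameter, 55 high; origin: centre of its base. Not part of the job: leave it where it stands
- jar2: paint jar near the tray, 48 in diameter, 60 high; origin: centre of its base. Not part of the job: leave it where it stands
- bottle: white bottle, 56 in diameter, 170 high; origin: centre of its base. Not part of the job: leave it where it stands
- tape: roll of masking tape lying flat, 100 in diameter, 24 high; origin: centre of its underside. Not part of the job: leave it where it stands
- brush: brush with a wooden handle, lying on the table; origin: centre of its underside. Not part of the job: leave it where it stands
- scissors: scissors with green handles, lying on the table, about 150 long; origin: near the pivot. Not part of the job: leave it where it stands
- sneaker: cream-coloured sneaker, 255 long, 90 high; origin: centre of its underside. Not part of the job: leave it where it stands
Things that resemble listed ones, but are neither listed nor needed, are in the scene too. What is shaped like the pin but yellow is not meant.

How it is judged:
On the way:
1. the pin is drawn right out: its tip is above the top of the box's header (z of pin_tip in the frame of bore above 0.003 m), for 0.1 s.
At the end, for the whole second after the job is handed in: Every heel present lies at rest inside the bin (its origin at box x 20 to 240 mm, y within 105, below z 140), the flap hangs shut (under 0.08 rad), the pin lies at rest in the tray (its origin within the tray's 200 x 140 mm and less than 50 mm above its underside), and the box stands flat (x of heel1 in the frame of box between 0.02 and 0.24 m and y of heel1 in the frame of box between -0.105 and 0.105 m and z of heel1 in the frame of box between -0.01 and 0.14 m and linear speed of each of heel1, heel2, heel3, heel4, pin below 0.03 m/s and x of heel2 in the frame of box between 0.02 and 0.24 m and y of heel2 in the frame of box between -0.105 and 0.105 m and z of heel2 in the frame of box between -0.01 and 0.14 m and x of heel3 in the frame of box between 0.02 and 0.24 m and y of heel3 in the frame of box between -0.105 and 0.105 m and z of heel3 in the frame of box between -0.01 and 0.14 m and x of heel4 in the frame of box between 0.02 and 0.24 m and y of heel4 in the frame of box between -0.105 and 0.105 m and z of heel4 in the frame of box between -0.01 and 0.14 m and x of pin in the frame of tray between -0.1 and 0.1 m and y of pin in the frame of tray between -0.07 and 0.07 m and z of pin in the frame of tray between 0 and 0.05 m and value of joint flap below 0.08 rad and angle between box's own z axis and vertical below 0.03 rad); the robot touches nothing.
It fails at once if the box is lifted, tipped (over 0.06 rad) or dragged (over 30 mm) (angle between box's own z axis and vertical above 0.06 rad or distance of box from where it was at the start of the episode above 0.03 m).
It fails at once if a jar, the bottle, the tape, the brush, the scissors or the sneaker is knocked over or shifted by more than 60 mm (distance of any of jar, jar2, bottle, tape, brush, scissors, sneaker from where it was at the start of the episode above 0.06 m or angle between any of jar, jar2, bottle's own z axis and vertical above 0.6 rad).
Of heel1, heel2, heel3, heel4 only 2 to 4 are there at a start; the rules pass over those that are not, and their reading is None.
At some moment in a run one of heel1, heel2, heel3, heel4 may be knocked a few centimetres aside while the robot is not near it.
Once in a run the grip may slacken for a moment while it holds something.
It also fails if it takes over 210 s, if anything falls off the work surface, if the arm or the gripper's body presses on something with over 40 N, if the wrist force passes 120 N, or if a joint passes its speed limit or range.

ROBOT

A 6-joint arm with a two-finger parallel gripper is mounted at the origin on the work surface. World frame = base frame: x ahead of the robot, y to its left, z up, the work surface at z = 0. Lengths are in m, angles in rad, forces in N, time in s.
With the tool pointing down it reaches from about 0.425 to 0.95 m from the base axis. Payload 3.5 kg.
Tool frame: the origin (TCP) lies at the very end of the fingers, on their centre line; the grasp point (between the pads) lies 19 mm behind it; z points along the fingers, y is the direction in which the jaws open and shut (so a half turn about z gives the same grasp; the last joint's range is limited). The gripper opens to 85 mm and grips with 20 to 120 N. Pads are 22 mm wide; open, the fingers measure 114 mm over their backs; the gripper's body (76 mm by 85 mm) begins 54 mm behind the grasp point. The pads swing forward as they close: fully open they stand 13 mm farther back than shut.
Start: joints at [0.991, 0.286, 1.577, -0, 1.279, -0.15], TCP at [0.281, 0.614, 0.231] pointing down, gripper open.
Joint ranges: [-2.77, 2.77], [-0.9, 2.22], [0.21, 2.48], [-1.53, 4.67], [0.24, 2.81], [-2.84, 2.84]. Speed limits (rad/s): [2.79, 2.79, 3.14, 3.14, 3.14, 3.14].

INTERFACE

Orientations are given as a unit quaternion [x, y, z, w].
In Python, from plant import ctrl, imaging gives the robot as it stands.
- The arm moves only by the shell command python3 -m creep 'ROWS' [OPENING] [FORCE]. ROWS is JSON, one flat list of numbers, 4 for each row, row after row: the shift along the tool's x, y, z in units of 25 mm (1.0 is 25 mm), then the turn about the tool's z in units of 5 degrees (1.0 is 5 degrees). A call has 1 to 20 rows; each row is the pose to reach, as a shift and turn from the pose commanded when the call began, along the tool's axes at that moment; what a row does not reach only later rows make up. A row lasts 1/12 s, in which the tool goes at most 41.7 mm and 7.16 degrees, less where a joint would pass 70% of its speed; a pose out of reach is approached as far as the arm can. A call with a gripper value outside its range is refused whole. OPENING is the closure in counts, from 0 (fully open) to 255 (shut), set as the call begins (- or left out, the last holds). The fingers move at their own pace and stop on an object; FORCE is the grip in N (left out, the last holds). Time passes only in rows, so rows that repeat a pose let the fingers close. It gives the time, the measured TCP pose, the force and the opening at its end, in the units of the state.
- ctrl.get_state(): the state, without advancing time (a new reading comes with each control period).
- imaging.read_camera(name): name is "scene" or "top" or "wrist"; returns the picture (400x640x3 uint8, red, green, blue); there is no depth.
- imaging.camera_info(name): a dict with "intrinsics" (3x3 intrinsics, pixels), "origin" and "attitude" of the camera in the world. Camera axes: x right, y down, z forward; pixel columns grow to the right and rows downward; lengths in m; the calibration is good to about 2 mm. A picture is of the moment at which its call begins: read the wrist's pose just before it. camera_info takes no time and is no camera call; for the wrist camera it gives the pose at the moment of the call.
- ctrl.sign_off(): hands the job in, once; it reports no verdict.
Trained networks look in the newest picture that a camera, given by its name, has taken for a name from the list of things; names that differ only in an ending like _2 or _b are one class to them, and where a whole thing is asked for, a point or a joint stands for the part that bears it (a point fixed in the world has none). Each returns a list of dicts, best first, with "p" (0 to 1); they miss things now and then, are a little off and sometimes report something else, mostly with a low value. They report only what shows in the picture. A call takes as long as a camera call. They do not tell look-alikes from the thing itself.
- imaging.silhouettes(camera, name): "mask" (400x640 bool, what is visible of it) and "uv" ([column, row] in pixels, amid what is visible of it).
The state is a dict: "time": time; "qpos": joint angles; "dq": joint speeds; "joint_efforts": joint torques, N m; "eef_pos": TCP position; "tcp_rot": TCP orientation; "contact_force": force on the tool from outside, world axes, zero at the start; "wrist_torque": the same for the moment, N m; "opening": opening from 0.0 (shut) to 1.0 (fully open).
Only numpy, scipy, OpenCV 4.12 (cv2) and the standard library are available. Lean on these libraries where they do the work, as an engineer would, in place of code of your own. Each camera call takes 0.05 s, during which the arm holds its last target.

## Working session

There is one attempt and no reset: what is moved stays moved. The work goes in short steps, Python scripts to look and compute and a shell command to move; the robot and the scene stay as the last step left them, time stands still between calls to the robot, and variables do not carry over. Pictures are saved under pics/ and viewed, and the job is handed in when it is done.

```bash
ls; mkdir -p pics
python3 - <<'E'
from plant import ctrl, imaging
import cv2
s=ctrl.get_state()
for k in s: print(k,s[k])
for n in ("scene","top","wrist"):
    im=imaging.read_camera(n); cv2.imwrite(f"pics/a_{n}.png",im[:,:,::-1])
    i=imaging.camera_info(n); print(n,i)
E
```

```text
pics
time 0.0
qpos [ 9.90977708e-01  2.87197650e-01  1.57819532e+00  2.67022674e-05
  1.27859735e+00 -1.49963938e-01]
dq [ 0.00176581 -0.00017524  0.00042985 -0.00054888  0.00200566  0.00175224]
joint_efforts [-7.59900613e-04 -4.05988276e+01 -2.92618454e+01 -1.53001029e-04
  5.72582256e-03 -2.59276867e-06]
eef_pos [0.28087608 0.61305654 0.22991593]
tcp_rot [ 2.13280060e-01  9.76990368e-01 -1.11534357e-03 -4.39739759e-04]
contact_force [-0.62146153  0.19154841 -0.56533503]
wrist_torque [ 0.02829106  0.02125185 -0.01159323]
opening 1.0017069800035439
scene {'intrinsics': array([[381.63449151,   0.        , 326.77597682],
       [  0.        , 381.63449151, 198.3200911 ],
       [  0.        ,   0.        ,   1.        ]]), 'origin': array([1.24576025, 0.39195155, 1.24193451]), 'attitude': array([ 0.46998291,  0.82004659, -0.28457045, -0.16018521])}
top {'intrinsics': array([[392.94595587,   0.        , 318.61576849],
       [  0.        , 392.94595587, 196.86574193],
       [  0.        ,   0.        ,   1.        ]]), 'origin': array([ 0.30521706, -0.05315545,  1.2199852 ]), 'attitude': array([ 0.71137557, -0.69346175,  0.08105426, -0.08053446])}
wrist {'intrinsics': array([[286.93326847,   0.        , 322.42722323],
       [  0.        , 286.93326847, 207.82950214],
       [  0.        ,   0.        ,   1.        ]]), 'origin': array([0.21940441, 0.64152239, 0.37200118]), 'attitude': array([0.83410426, 0.53536173, 0.070772  , 0.11246878])}
```

View pics/a_scene.png

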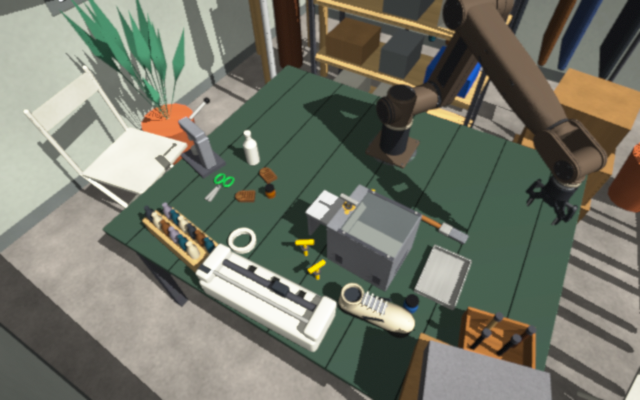

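View pics/a_top.png

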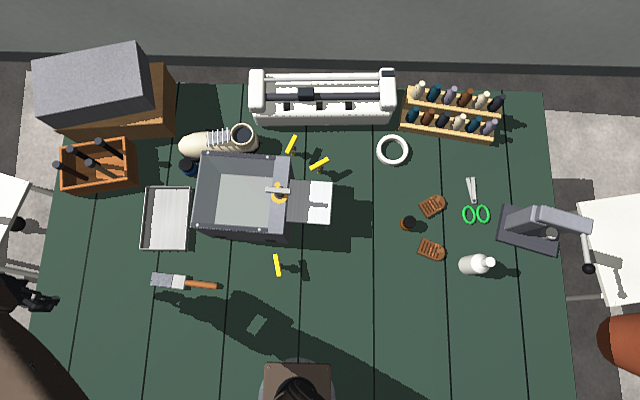

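View pics/a_wrist.png

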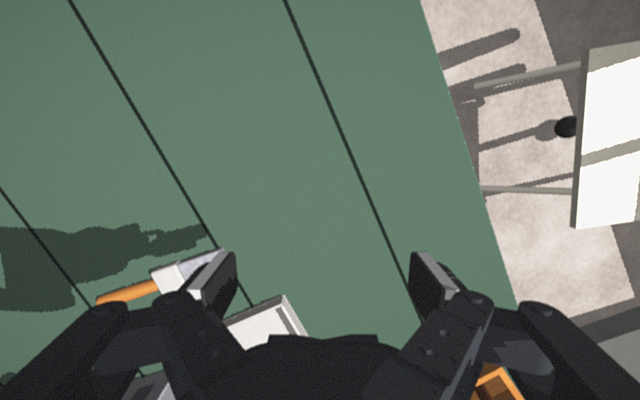

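```bash
cat > h.py <<'E'
import numpy as np, cv2
from scipy.spatial.transform import Rotation as R
from plant import ctrl, imaging
def cam(n):
    i=imaging.camera_info(n); return np.array(i["intrinsics"]),np.array(i["origin"]),R.from_quat(i["attitude"])
def px2z(n,uv,z,c=None):
    K,o,r=c or cam(n); uv=np.atleast_2d(np.array(uv,float))
    d=r.apply(np.c_[(uv[:,0]-K[0,2])/K[0,0],(uv[:,1]-K[1,2])/K[1,1],np.ones(len(uv))])
    return o+d*((z-o[2])/d[:,2])[:,None]
def proj(n,P,c=None):
    K,o,r=c or cam(n); p=r.inv().apply(np.atleast_2d(P)-o); return np.c_[K[0,0]*p[:,0]/p[:,2]+K[0,2],K[1,1]*p[:,1]/p[:,2]+K[1,2]]
def shot(n,f):
    im=imaging.read_camera(n); cv2.imwrite("pics/"+f,im[:,:,::-1]); return im
def crop(im,u0,v0,u1,v1,s,f):
    c=cv2.resize(im[v0:v1,u0:u1],None,fx=s,fy=s,interpolation=cv2.INTER_CUBIC); cv2.imwrite("pics/"+f,c[:,:,::-1])
E
python3 - <<'E'
from h import *
a=cv2.imread("pics/a_top.png")[:,:,::-1]
crop(a,180,130,340,250,5,"c1.png"); crop(a,380,130,540,270,5,"c2.png")
b=cv2.imread("pics/a_scene.png")[:,:,::-1]
crop(b,290,170,430,300,5,"c3.png")
E
```

```text
(no output)
```

View pics/c1.png

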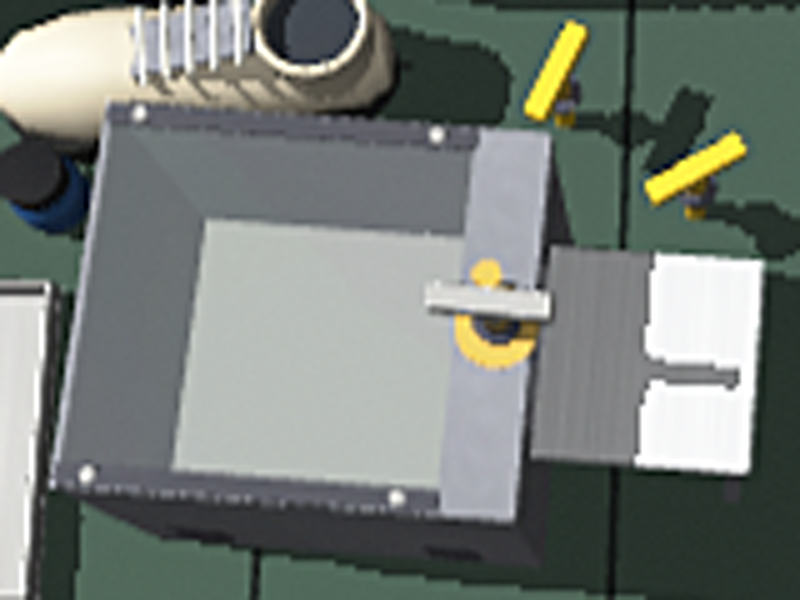

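View pics/c2.png

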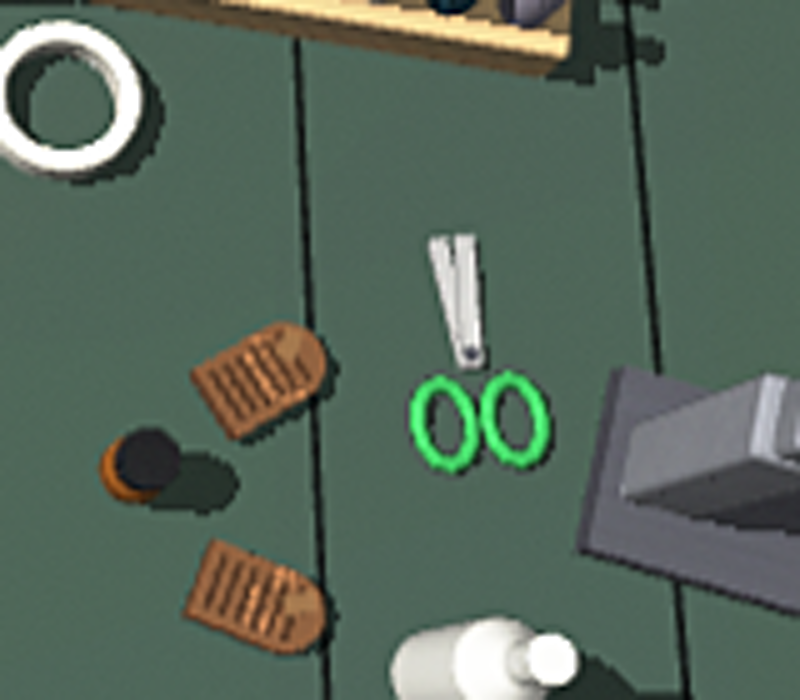

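View pics/c3.png

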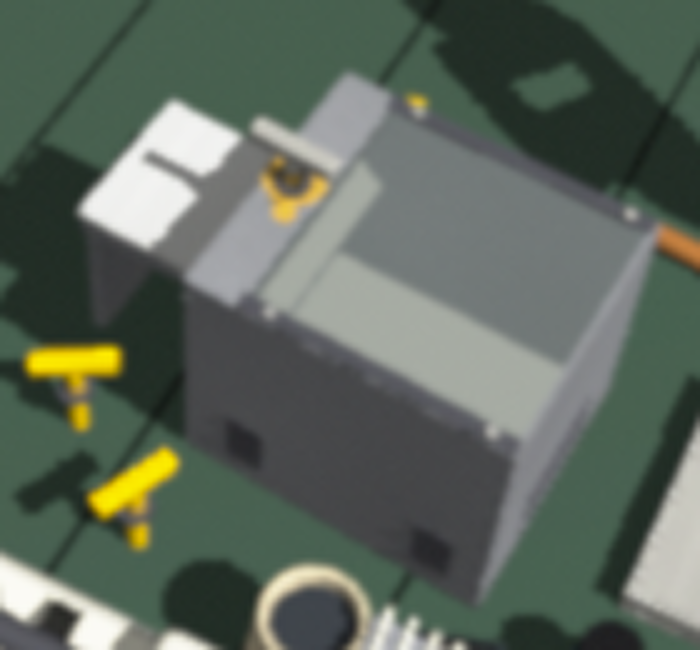

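Run:
```python
from h import *
from scipy.optimize import least_squares
T=[((552,130),(0,-.105,.215)),((517,521),(0,.105,.215)),((110,103),(.24,-.105,.215)),((52,487),(.24,.105,.215)),((763,260),(-.12,-.06,.15)),((750,473),(-.12,.06,.15))]
S=[((350,72),(0,.105,.215)),((187,280),(0,-.105,.215)),((515,440),(.24,-.105,.215)),((657,228),(.24,.105,.215)),((80,210),(-.12,-.06,.15)),((175,98),(-.12,.06,.15))]
tu=np.array([t[0] for t in T])/5+[179.6,129.6]; tp=np.array([t[1] for t in T])
su=np.array([t[0] for t in S])/5+[289.6,169.6]; sp=np.array([t[1] for t in S])
ct,cs=cam("top"),cam("scene")
def f(q):
    r=R.from_euler('z',q[2])
    g=lambda p:r.apply(p)+[q[0],q[1],0]
    return np.r_[(proj(0,g(tp),ct)-tu).ravel(),(proj(0,g(sp),cs)-su).ravel()]
s=least_squares(f,[.5,.0,1.57],loss='soft_l1'); q=s.x
print("box",q,np.degrees(q[2])); print(np.round(s.fun.reshape(-1,2),1))
r=R.from_euler('z',q[2])
print("bore",r.apply([.018,0,.215])+[q[0],q[1],0],"shelf",r.apply([-.06,0,.15])+[q[0],q[1],0])
e=np.array([(427,290),(550,305)])/5+[179.6,129.6]
P=px2z("top",e,.255); print("bar",P,P.mean(0),np.linalg.norm(P[1]-P[0]))
for k,pp in {"h1":[(432,206)],"h2":[(431,250)],"jar":[(408,224)]}.items(): print(k,px2z("top",pp,.016))
tc=np.array([(146,187),(189,186),(189,248),(142,250)]); P=px2z("top",tc,.025);print("tray",P,P.mean(0))
print("jar2",px2z("top",[(187,167)],.06),"brush",px2z("top",[(151,278),(221,286)],.01),"yellow",px2z("top",[(277,265)],.06))
```

```text
box [0.5446596  0.0356897  1.52469796] 87.35875821926797
[[-0.7  0.7]
 [-0.9 -0. ]
 [-1.  -0.1]
 [-0.7  0.1]
 [-0.4  0.3]
 [-0.5 -0.4]
 [-1.5 -0.7]
 [-1.5 -0.9]
 [-0.8  2.8]
 [-0.2 -2. ]
 [-1.3 -0.7]
 [-1.7 -0.2]]
bore [0.54548907 0.05367058 0.215     ] shelf [ 0.54189467 -0.02424656  0.15      ]
bar [[0.55073751 0.08542524 0.255     ]
 [0.54452743 0.02279259 0.255     ]] [0.54763247 0.05410891 0.255     ] 0.06293976575712718
h1 [[ 0.56570571 -0.40628007  0.016     ]]
h2 [[ 0.42824049 -0.39767275  0.016     ]]
jar [[ 0.50673678 -0.32954621  0.016     ]]
tray [[0.60149275 0.4914165  0.025     ]
 [0.60823226 0.35710953 0.025     ]
 [0.41471012 0.33774416 0.025     ]
 [0.40508948 0.4789775  0.025     ]] [0.50738115 0.41631192 0.025     ]
jar2 [[0.65957629 0.35728949 0.06      ]] brush [[0.32332215 0.44794611 0.01      ]
 [0.3051511  0.23543727 0.01      ]] yellow [[0.36878585 0.06547069 0.06      ]]
```

```bash
cat >> h.py <<'E'
def pose():
    s=ctrl.get_state(); return np.array(s["eef_pos"]),R.from_quat(s["tcp_rot"]),s
def go(xyz,yaw=None):
    "units for a move to xyz with tool x at world angle yaw (deg, mod 180 unless near)"
    p,r,s=pose(); d=r.inv().apply(np.array(xyz)-p)/.025
    x=r.as_matrix()[:,0]; a=np.degrees(np.arctan2(x[1],x[0])); t=0
    if yaw is not None: t=((a-yaw)+90)%180-90
    print("t=%.1f pos"%s["time"],np.round(p,4),"yaw %.1f"%a,"q6 %.0f"%np.degrees(s["qpos"][5]),"ROW",np.round(d,2),"turn",round(t/5,2),"alt",round((t+180 if t<0 else t-180)/5,2))
E
python3 -c "
from h import *
go([.547,.054,.34],84.3)"; python3 -m creep 2>&1 | tail -3
```

```text
t=0.1 pos [0.2809 0.6132 0.2302] yaw 155.4 q6 -9 ROW [-18.99 -15.91  -4.37] turn 14.22 alt -21.78
invalid input
```

```bash
python3 -m creep '[0,0,-2,0, -1,-0.8,-4,1, -19,-15.9,-4.4,14.2, -19,-15.9,-4.4,14.2, -19,-15.9,-4.4,14.2, -19,-15.9,-4.4,14.2, -19,-15.9,-4.4,14.2, -19,-15.9,-4.4,14.2, -19,-15.9,-4.4,14.2, -19,-15.9,-4.4,14.2, -19,-15.9,-4.4,14.2, -19,-15.9,-4.4,14.2, -19,-15.9,-4.4,14.2, -19,-15.9,-4.4,14.2, -19,-15.9,-4.4,14.2, -19,-15.9,-4.4,14.2, -19,-15.9,-4.4,14.2, -19,-15.9,-4.4,14.2, -19,-15.9,-4.4,14.2, -19,-15.9,-4.4,14.2]' 0
python3 - <<'E'
from h import *
im=shot("wrist","w1.png"); shot("top","t1.png")
go([.547,.054,.23],84.3); print(proj("wrist",[[.5475,.0541,.259],[.5507,.0854,.259],[.5445,.0228,.259],[.5455,.0537,.215]]))
E
```

```text
time: 1.82
eef_pos: [0.547, 0.055, 0.3409]
tcp_rot: [0.741, 0.672, -0.0, -0.001]
contact_force: [-0.8, 0.3, 0.6]
opening: 1.001
t=1.9 pos [0.5468 0.0556 0.3412] yaw 84.5 q6 1 ROW [-0.06  0.01  4.45] turn 0.04 alt -35.96
[[324.8712673  216.12979337]
 [325.17756927 177.85796905]
 [324.82169548 251.76066994]
 [322.47810191 203.41143508]]
```

View pics/w1.png

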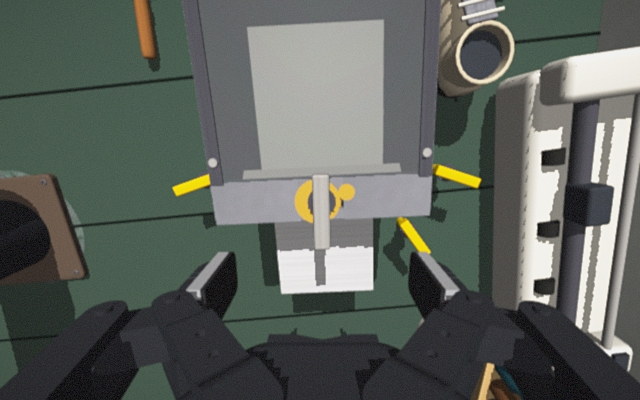

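Run:
```python
from h import *
a=cv2.imread("pics/w1.png")[:,:,::-1]; crop(a,200,150,460,310,3,"c4.png")
P=px2z("wrist",[(320.5,175.5),(321.8,248.5)],.259); print(P,P.mean(0),np.degrees(np.arctan2(*(P[0]-P[1])[[1,0]])))
print("ring",px2z("wrist",[(318,200)],.215))
c=np.array([(216,225),(430,215.5)]);print(px2z("wrist",c,.215),px2z("wrist",c,.215).mean(0))
```

```text
[[0.54722008 0.08761104 0.259     ]
 [0.54224768 0.02600139 0.259     ]] [0.54473388 0.05680621 0.259     ] 85.38576855330045
ring [[0.54154235 0.05748296 0.215     ]]
[[0.43906546 0.04195514 0.215     ]
 [0.64869899 0.0314913  0.215     ]] [0.54388223 0.03672322 0.215     ]
```

View pics/c4.png

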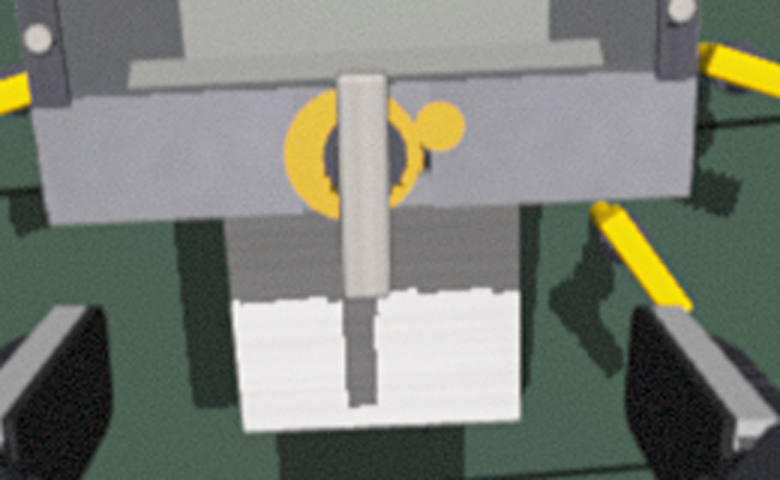

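```bash
python3 -c "
from h import *
go([.5457,.055,.231],85)"; python3 -m creep '[0,0.05,1,0, 0,0.05,2,0, 0,0.05,3,0, 0,0.05,3.8,0, 0,0.05,4.4,0, 0,0.05,4.4,0, 0,0.05,4.4,0]' 0
python3 - <<'E'
from h import *
shot("wrist","w2.png"); go([.5457,.055,.231],85);
E
```

```text
t=1.9 pos [0.5468 0.0556 0.3412] yaw 84.5 q6 1 ROW [-0.03 -0.04  4.41] turn -0.1 alt 35.9
time: 2.5
eef_pos: [0.5479, 0.0553, 0.2307]
tcp_rot: [0.74, 0.672, -0.001, -0.001]
contact_force: [0.1, -0.3, 0.2]
opening: 0.999
t=2.5 pos [0.5488 0.0551 0.2322] yaw 84.5 q6 1 ROW [-0.01 -0.12  0.05] turn -0.11 alt 35.89
```

View pics/w2.png

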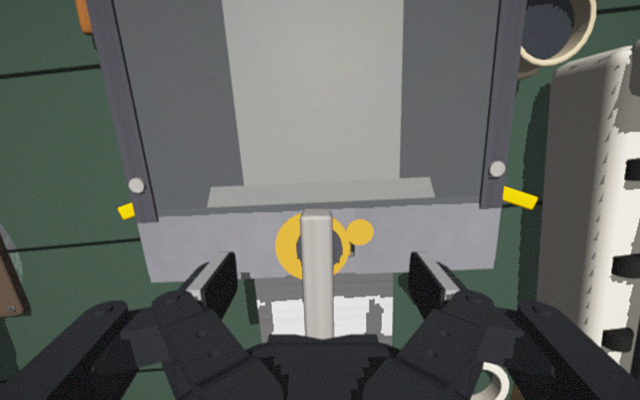

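```bash
python3 -m creep '[0,-0.1,0,0, 0,-0.1,0,0, 0,-0.1,0,0]' 0
python3 -m creep '[0,0,0,0, 0,0,0,0, 0,0,0,0, 0,0,0,0, 0,0,0,0, 0,0,0,0, 0,0,0,0, 0,0,0,0]' 255 25
python3 -c "
from h import *
shot('wrist','w3.png'); go([.5457,.055,.231],85); print(ctrl.get_state()['wrist_torque'])"
```

```text
time: 2.8
eef_pos: [0.5467, 0.0546, 0.2328]
tcp_rot: [0.741, 0.672, 0.001, 0.001]
contact_force: [-0.1, -0.2, 1.4]
opening: 1.0
time: 3.47
eef_pos: [0.546, 0.0545, 0.2314]
tcp_rot: [0.741, 0.672, -0.0, -0.0]
contact_force: [-1.0, -1.1, 1.3]
opening: 0.159
t=3.5 pos [0.546  0.0545 0.2313] yaw 84.4 q6 1 ROW [ 0.02 -0.01  0.01] turn -0.12 alt 35.88
[-0.06660675  0.2505431   0.10224275]
```

View pics/w3.png

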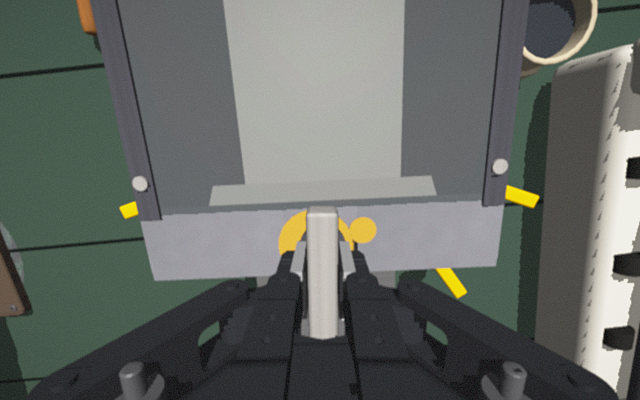

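```bash
python3 -m creep '[0,0,0,0, 0,0,0,0, 0,0,0,1, 0,0,0,2, 0,0,0,3, 0,0,0,4]' 255 110
python3 -c "
from h import *
go([.5457,.055,.231],85); print(ctrl.get_state()['wrist_torque'])"
python3 -m creep '[0,0,0,-1, 0,0,0,-2, 0,0,0,-3, 0,0,0,-4, 0,0,0,-5, 0,0,0,-6]' 255 110
python3 -c "
from h import *
shot('wrist','w4.png');go([.5457,.055,.231],85); print(ctrl.get_state()['wrist_torque'])"
```

```text
time: 4.02
eef_pos: [0.5459, 0.0549, 0.2315]
tcp_rot: [0.847, 0.531, -0.0, -0.001]
contact_force: [-1.9, 1.6, 2.5]
opening: 0.138
t=4.0 pos [0.5459 0.0549 0.2315] yaw 64.2 q6 21 ROW [ 0.   -0.01  0.02] turn -4.16 alt 31.84
[0.18668626 0.42355944 0.28587268]
time: 4.52
eef_pos: [0.5461, 0.0542, 0.2315]
tcp_rot: [0.679, 0.734, -0.0, 0.0]
contact_force: [-2.0, -0.5, 2.8]
opening: 0.142
t=4.6 pos [0.5461 0.0541 0.2315] yaw 94.7 q6 -10 ROW [ 0.04 -0.01  0.02] turn 1.94 alt -34.06
[-0.1850711   0.37790044 -0.06914723]
```

View pics/w4.png

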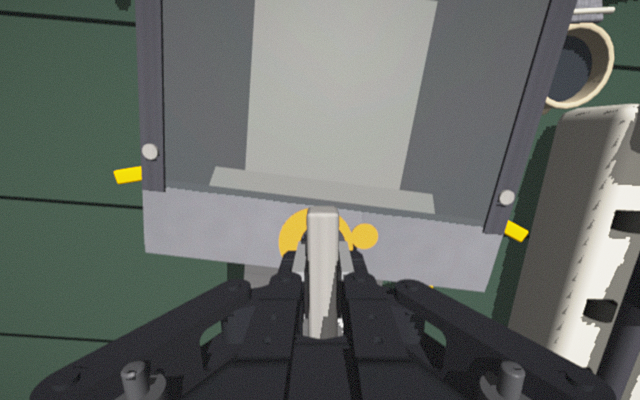

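```bash
python3 -m creep '[0,0,0,1, 0,0,-0.02,2, 0,0,-0.05,3, 0,0,-0.08,4, 0,0,-0.12,5, 0,0,-0.16,6, 0,0,-0.2,7, 0,0,-0.24,8]' 255 110
python3 -m creep '[0,0,0,-1, 0,0,-0.02,-2, 0,0,-0.05,-3, 0,0,-0.1,-4, 0,0,-0.15,-5, 0,0,-0.2,-6, 0,0,-0.25,-7, 0,0,-0.3,-8]' 255 110
python3 -c "
from h import *
shot('wrist','w5.png');go([.5457,.055,.231],85); print(ctrl.get_state()['wrist_torque'])"
```

```text
time: 5.23
eef_pos: [0.5447, 0.0544, 0.2323]
tcp_rot: [0.891, 0.455, -0.002, -0.001]
contact_force: [3.3, 0.5, -15.4]
opening: 0.143
time: 5.9
eef_pos: [0.542, 0.0547, 0.2351]
tcp_rot: [0.679, 0.734, -0.004, -0.006]
contact_force: [1.2, 0.3, -24.1]
opening: 0.14
t=6.0 pos [0.5419 0.0548 0.2353] yaw 94.6 q6 -10 ROW [-0.01  0.15  0.17] turn 1.93 alt -34.07
[ 0.06210229 -0.36155273 -0.00232752]
```

View pics/w5.png

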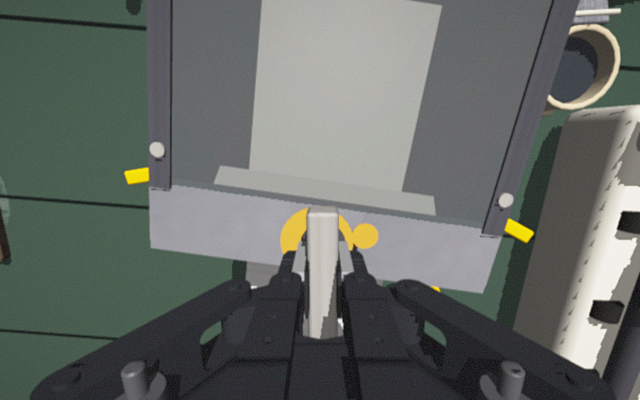

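```bash
python3 -m creep '[0,0,0.12,0, 0,0,0.24,0, 0,0,0.24,0]' 255 110
python3 -c "
from h import *
go([.5457,.055,.231],85)"
python3 -m creep '[0,0,0,1, 0,0,0,2, 0,0,0,3, 0,0,0,4, 0,0,0,5, 0,0,0,6, 0,0,0,7, 0,0,0,8]' 255 110
python3 -c "
from h import *
shot('wrist','w6.png');a=shot('scene','s6.png');go([.5457,.055,.231],85); print(ctrl.get_state()['wrist_torque']);crop(a,290,170,430,300,5,'c6.png')"
```

```text
time: 6.2
eef_pos: [0.5437, 0.0545, 0.2351]
tcp_rot: [0.68, 0.733, -0.003, -0.003]
contact_force: [-0.8, 0.8, -23.3]
opening: 0.141
t=6.2 pos [0.5437 0.0545 0.2351] yaw 94.3 q6 -9 ROW [0.01 0.08 0.16] turn 1.86 alt -34.14
time: 6.87
eef_pos: [0.5443, 0.0551, 0.2374]
tcp_rot: [0.891, 0.455, -0.002, -0.002]
contact_force: [-3.8, 1.0, -16.0]
opening: 0.147
t=7.0 pos [0.5447 0.0549 0.2376] yaw 54.3 q6 31 ROW [0.03 0.03 0.26] turn -6.14 alt 29.86
[ 0.08466328  0.57475553 -0.09177772]
```

View pics/c6.png

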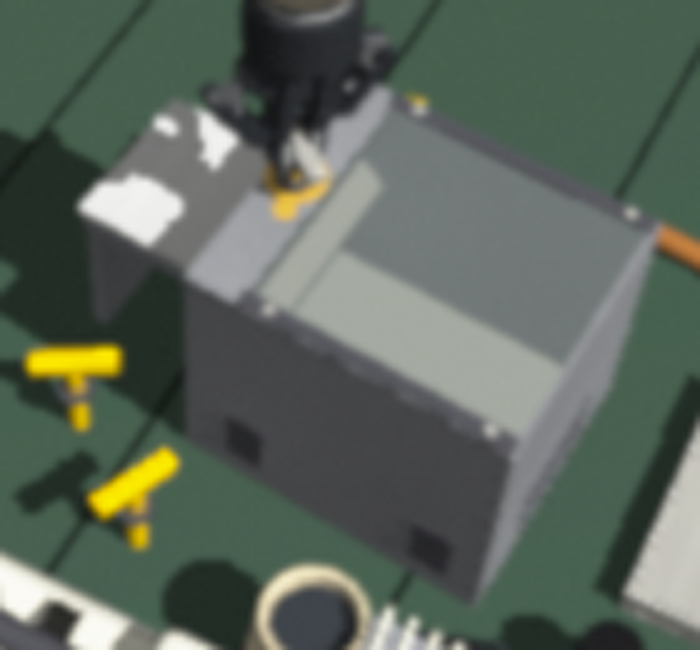

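```bash
python3 -m creep '[0,0,0.04,-1.4, 0,0,0.04,-2.8, 0,0,0.03,-4.2, 0,0,0,-5.6, 0,0,-0.02,-7, 0,0,-0.04,-8.4, 0,0,-0.06,-9.8, 0,0,-0.08,-11.2, 0,0,-0.10,-12.6, 0,0,-0.12,-14, 0,0,-0.14,-15.4, 0,0,-0.16,-16.8]' 255 110
python3 -c "
from h import *
go([.5457,.055,.231],85)"
```

```text
time: 7.97
eef_pos: [0.5463, 0.0548, 0.2419]
tcp_rot: [0.353, 0.936, 0.001, 0.0]
contact_force: [-0.6, -0.0, -20.0]
opening: 0.143
t=8.0 pos [0.5463 0.0548 0.2419] yaw 138.7 q6 -54 ROW [ 0.02 -0.01  0.43] turn 10.74 alt -25.26
```

```bash
python3 -m creep '[0,0,0.08,1.4, 0,0,0.08,2.8, 0,0,0.07,4.2, 0,0,0.05,5.6, 0,0,0.03,7, 0,0,0.01,8.4, 0,0,-0.01,9.8, 0,0,-0.03,11.2, 0,0,-0.05,12.6, 0,0,-0.07,14, 0,0,-0.09,15.4, 0,0,-0.11,16.8, 0,0,-0.13,18.2, 0,0,-0.15,19.6, 0,0,-0.17,21, 0,0,-0.19,22.4]' 255 110
python3 -c "
from h import *
go([.5457,.055,.231],85)"
```

```text
time: 9.3
eef_pos: [0.5455, 0.055, 0.2465]
tcp_rot: [0.974, 0.226, -0.001, -0.001]
contact_force: [-2.5, 2.1, -17.4]
opening: 0.141
t=9.3 pos [0.5455 0.055  0.2465] yaw 26.2 q6 59 ROW [0.01 0.01 0.62] turn -11.77 alt 24.23
```

```bash
python3 -m creep '[0,0,0.05,-1.4, 0,0,0.05,-2.8, 0,0,0.03,-4.2, 0,0,0.01,-5.6, 0,0,-0.01,-7, 0,0,-0.03,-8.4, 0,0,-0.05,-9.8, 0,0,-0.07,-11.2, 0,0,-0.09,-12.6, 0,0,-0.11,-14, 0,0,-0.13,-15.4, 0,0,-0.15,-16.8, 0,0,-0.17,-18.2, 0,0,-0.19,-19.6, 0,0,-0.21,-21, 0,0,-0.23,-22.4, 0,0,-0.25,-23.8, 0,0,-0.27,-25.2]' 255 110
python3 -m creep '[0,0,0.07,1.4, 0,0,0.07,2.8, 0,0,0.05,4.2, 0,0,0.03,5.6, 0,0,0.01,7, 0,0,-0.01,8.4, 0,0,-0.03,9.8, 0,0,-0.05,11.2, 0,0,-0.07,12.6, 0,0,-0.09,14, 0,0,-0.11,15.4, 0,0,-0.13,16.8, 0,0,-0.15,18.2, 0,0,-0.17,19.6, 0,0,-0.19,21, 0,0,-0.21,22.4, 0,0,-0.23,23.8, 0,0,-0.25,25.2]' 255 110
python3 -c "
from h import *
shot('wrist','w7.png');go([.5457,.055,.231],85)"
```

```text
time: 10.8
eef_pos: [0.5463, 0.0548, 0.2531]
tcp_rot: [0.236, 0.972, 0.001, 0.0]
contact_force: [0.3, 0.8, -18.6]
opening: 0.142
time: 12.3
eef_pos: [0.5455, 0.0546, 0.2589]
tcp_rot: [0.974, 0.226, -0.001, -0.0]
contact_force: [-1.7, 0.2, -20.1]
opening: 0.141
t=12.3 pos [0.5455 0.0546 0.259 ] yaw 25.9 q6 59 ROW [ 0.02 -0.01  1.12] turn -11.82 alt 24.18
```

View pics/w7.png

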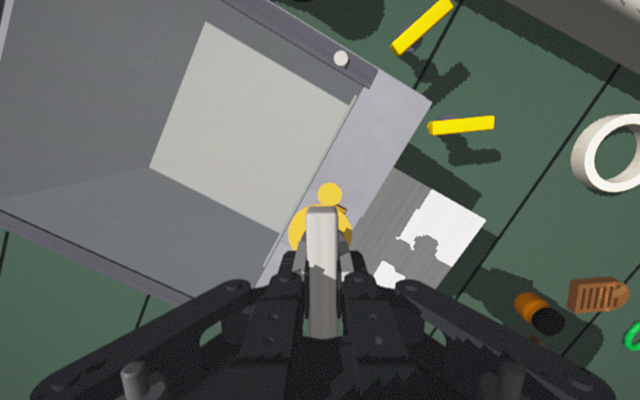

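```bash
python3 -m creep '[0,0,0.1,-1.4, 0,0,0.1,-2.8, 0,0,0.08,-4.2, 0,0,0.05,-5.6, 0,0,0.02,-7, 0,0,-0.01,-8.4, 0,0,-0.03,-9.8, 0,0,-0.05,-11.2, 0,0,-0.07,-12.6, 0,0,-0.09,-14, 0,0,-0.11,-15.4, 0,0,-0.13,-16.8, 0,0,-0.15,-18.2, 0,0,-0.17,-19.6, 0,0,-0.19,-21, 0,0,-0.21,-22.4, 0,0,-0.23,-23.8, 0,0,-0.25,-25.2]' 255 110
python3 -m creep '[0,0,0.08,1.4, 0,0,0.08,2.8, 0,0,0.06,4.2, 0,0,0.04,5.6, 0,0,0.02,7, 0,0,-0.01,8.4, 0,0,-0.03,9.8, 0,0,-0.05,11.2, 0,0,-0.07,12.6, 0,0,-0.09,14, 0,0,-0.11,15.4, 0,0,-0.13,16.8, 0,0,-0.15,18.2, 0,0,-0.17,19.6, 0,0,-0.19,21, 0,0,-0.21,22.4, 0,0,-0.23,23.8, 0,0,-0.25,25.2]' 255 110
python3 -c "
from h import *
go([.5457,.055,.231],85)"
```

```text
time: 13.85
eef_pos: [0.5465, 0.0544, 0.2655]
tcp_rot: [0.235, 0.972, 0.0, 0.0]
contact_force: [0.9, -0.2, -21.1]
opening: 0.145
time: 15.35
eef_pos: [0.5459, 0.0544, 0.2726]
tcp_rot: [0.974, 0.227, -0.0, 0.0]
contact_force: [-2.1, -0.7, -17.5]
opening: 0.141
t=15.3 pos [0.5459 0.0544 0.2726] yaw 26.3 q6 59 ROW [ 0.01 -0.03  1.67] turn -11.75 alt 24.25
```

```bash
python3 -m creep '[0,0,0.1,-1.4, 0,0,0.1,-2.8, 0,0,0.08,-4.2, 0,0,0.06,-5.6, 0,0,0.04,-7, 0,0,0.02,-8.4, 0,0,0,-9.8, 0,0,-0.02,-11.2, 0,0,-0.03,-11.8, 0,0,-0.03,-11.8]' 255 110
python3 -c "
from h import *
go([.5457,.055,.231],85)"
```

```text
time: 16.18
eef_pos: [0.55, 0.0541, 0.2805]
tcp_rot: [0.734, 0.679, 0.005, 0.005]
contact_force: [-0.1, -0.5, -1.6]
opening: 0.145
t=16.2 pos [0.55   0.0541 0.2805] yaw 85.6 q6 -0 ROW [ 0.02 -0.2   1.98] turn 0.12 alt -35.88
```

```bash
python3 -m creep '[0,0,-0.4,0, 0,0,-0.8,0, 0,0,-1.4,0, 0,0,-2,0, 0,0,-2.6,0, 0,0,-3.2,0, 0,0,-3.2,0, 0,0,-3.2,0]' 255 60
python3 -c "
from h import *
shot('wrist','w8.png');shot('top','t8.png');shot('scene','s8.png');go([.507,.416,.33],85)
for n in ('top','scene'):
  for d in imaging.silhouettes(n,'tray')[:3]: print(n,d['p'],d['uv'])
  d=imaging.silhouettes(n,'tray')[0]
  c=cv2.findContours(d['mask'].astype('uint8'),0,1)[0]; c=max(c,key=cv2.contourArea); print(cv2.minAreaRect(c), cv2.boxPoints(cv2.minAreaRect(c)))
"
```

```text
time: 16.85
eef_pos: [0.5472, 0.0544, 0.357]
tcp_rot: [0.735, 0.678, 0.002, 0.002]
contact_force: [0.4, 0.8, -2.2]
opening: 0.142
t=17.0 pos [0.5459 0.0545 0.353 ] yaw 85.4 q6 -0 ROW [14.29 -2.72  0.92] turn 0.07 alt -35.93
top 0.69 [166.3, 214.6]
top 0.58 [286.4, 202.5]
((164.60958862304688, 217.5410919189453), (49.29953384399414, 64.62236022949219), 2.12109637260437) [[138.78082 248.91782]
 [141.1726  184.33972]
 [190.43835 186.16437]
 [188.04657 250.74246]]
scene 0.93 [440.9, 275.3]
((443.3157043457031, 277.4189147949219), (44.41108703613281, 54.040199279785156), 23.749494552612305) [[412.10858 293.2078 ]
 [433.87268 243.74399]
 [474.52283 261.63004]
 [452.75873 311.09384]]
```

View pics/w8.png

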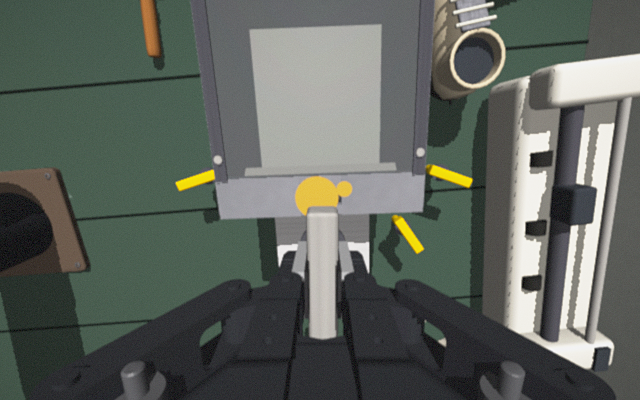

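View pics/s8.png

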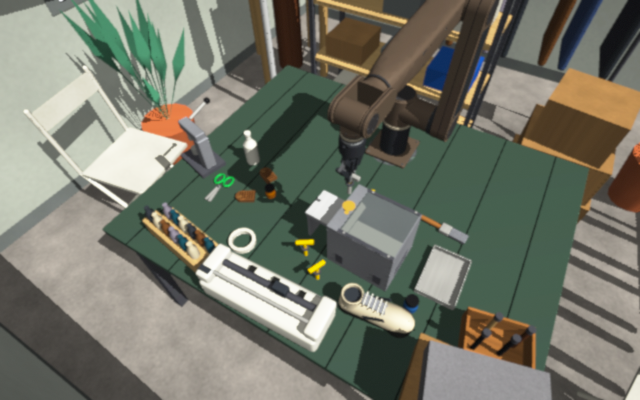

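Run:
```python
from h import *
a=cv2.imread("pics/s8.png")[:,:,::-1]; crop(a,400,230,480,320,6,"c8.png")
b=cv2.imread("pics/t8.png")[:,:,::-1]; crop(b,130,170,210,260,6,"c9.png")
```

```text
(no output)
```

View pics/c8.png

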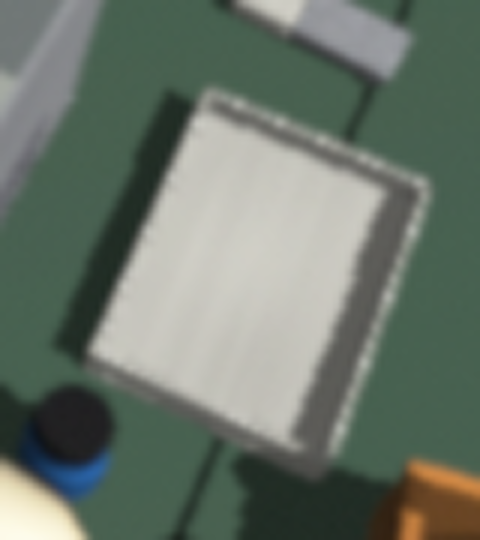

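View pics/c9.png

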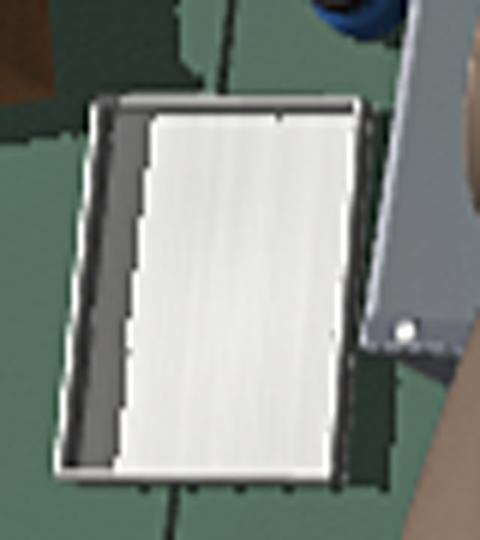

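Run:
```python
from h import *
s=np.array([(208,90),(430,185),(325,470),(88,355)])/6+[399.6,229.6]
t=np.array([(95,100),(365,100),(338,475),(57,475)])/6+[129.6,169.6]
for n,u in(("scene",s),("top",t)):
    P=px2z(n,u,.025); print(n,np.round(P,3).tolist(),P.mean(0))
go([.455,.418,.34],87)
```

```text
scene [[0.413, 0.356, 0.025], [0.409, 0.494, 0.025], [0.611, 0.498, 0.025], [0.613, 0.36, 0.025]] [0.51151188 0.42719104 0.025     ]
top [[0.604, 0.493, 0.025], [0.607, 0.353, 0.025], [0.412, 0.347, 0.025], [0.409, 0.488, 0.025]] [0.50800971 0.42024975 0.025     ]
t=17.2 pos [0.5459 0.0545 0.3529] yaw 85.4 q6 -0 ROW [14.2  -4.8   0.52] turn -0.33 alt 35.67
```

```bash
python3 -m creep '[0.5,-0.1,0,0, 1.5,-0.4,0,0, 2.7,-0.8,0,0, 4.1,-1.2,0,0, 5.5,-1.7,0,0, 6.9,-2.1,0,-0.2, 8.3,-2.5,0,-0.2, 9.7,-3,0,-0.2, 11,-3.4,0,-0.2, 12.2,-3.8,0,-0.2, 13.2,-4.1,0,-0.2, 14,-4.3,0,-0.2, 14.3,-4.4,0,-0.2, 14.3,-4.4,0,-0.2, 14.3,-4.4,0,-0.2]' 255 60
python3 -c "
from h import *
shot('scene','s9.png');go([.465,.424,.09],87)"
```

```text
time: 18.45
eef_pos: [0.465, 0.4197, 0.3534]
tcp_rot: [0.729, 0.685, -0.001, 0.0]
contact_force: [0.0, 0.0, -1.7]
opening: 0.14
t=18.5 pos [0.4654 0.4191 0.3536] yaw 86.4 q6 36 ROW [ 0.2  -0.03 10.54] turn -0.13 alt 35.87
```

View pics/s9.png

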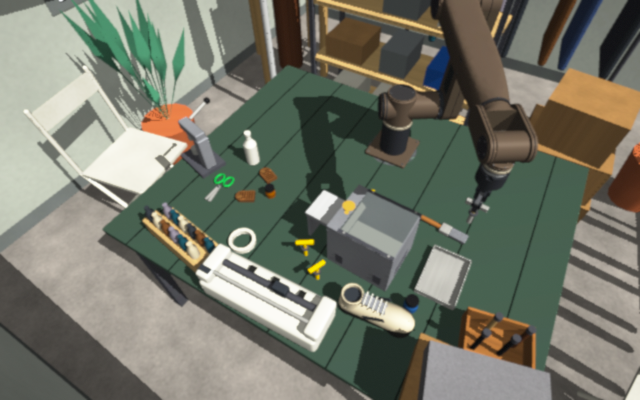

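```bash
python3 -m creep '[0.1,0,0.6,0, 0.2,0,1.8,0, 0.2,0,3.2,0, 0.2,0,4.6,0, 0.2,0,6,0, 0.2,0,7.4,0, 0.2,0,8.6,0, 0.2,0,9.6,0, 0.2,0,10.3,0, 0.2,0,10.7,0, 0.2,0,10.9,0, 0.2,0,10.9,0]' 255 60
python3 -c "
from h import *
go([.465,.424,.068],87)"
```

```text
time: 19.5
eef_pos: [0.4659, 0.4238, 0.0808]
tcp_rot: [0.73, 0.684, -0.001, -0.0]
contact_force: [-0.9, -0.0, -1.1]
opening: 0.139
t=19.5 pos [0.4659 0.4238 0.0808] yaw 86.3 q6 37 ROW [ 0.01 -0.03  0.51] turn -0.14 alt 35.86
```

```bash
python3 -m creep '[0,0,0.15,0, 0,0,0.3,0, 0,0,0.4,0, 0,0,0.5,0, 0,0,0.55,0, 0,0,0.58,0, 0,0,0.58,0, 0,0,0.58,0]' 255 60
python3 -m creep '[0,0,0,0, 0,0,0,0, 0,0,0,0, 0,0,0,0, 0,0,0,0, 0,0,0,0]' 0 60
python3 -c "
from h import *
shot('wrist','w10.png');a=shot('scene','s10.png');crop(a,400,170,560,320,5,'c10.png')"
```

```text
time: 20.17
eef_pos: [0.4657, 0.4247, 0.0669]
tcp_rot: [0.729, 0.684, 0.0, 0.0]
contact_force: [-0.2, 0.7, -1.7]
opening: 0.142
time: 20.67
eef_pos: [0.4658, 0.4248, 0.0671]
tcp_rot: [0.729, 0.684, 0.0, 0.0]
contact_force: [-0.6, 0.1, 0.2]
opening: 0.97
```

View pics/w10.png

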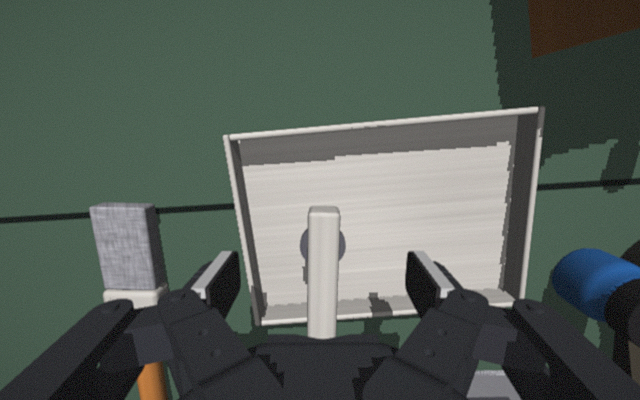

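View pics/c10.png

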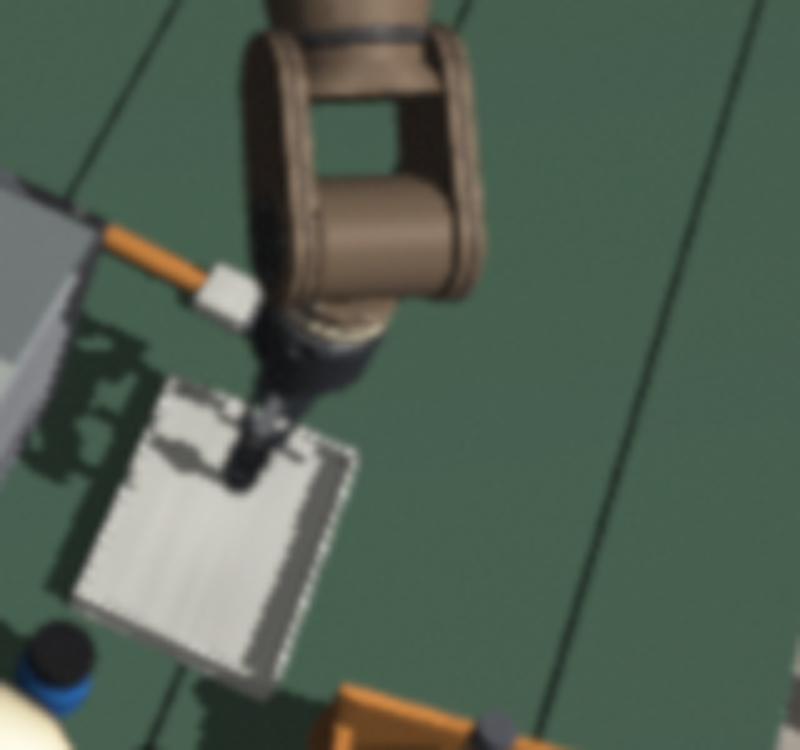

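```bash
python3 -m creep '[0,0.4,0,0, 0,0.8,0,0, 0,1.1,0,0, 0,1.3,0,0, 0,1.5,0,0, 0,1.7,0,0, 0,1.9,0,0, 0,2.1,0,0, 0,2.3,0,0, 0,2.4,0,0, 0,2.4,0,0, 0,2.4,0,0]' 0 60
python3 -c "
from h import *
shot('wrist','w11.png')"
```

```text
time: 21.77
eef_pos: [0.5255, 0.4209, 0.0668]
tcp_rot: [0.729, 0.684, -0.0, -0.0]
contact_force: [0.8, 0.3, 1.1]
opening: 1.001
```

View pics/w11.png

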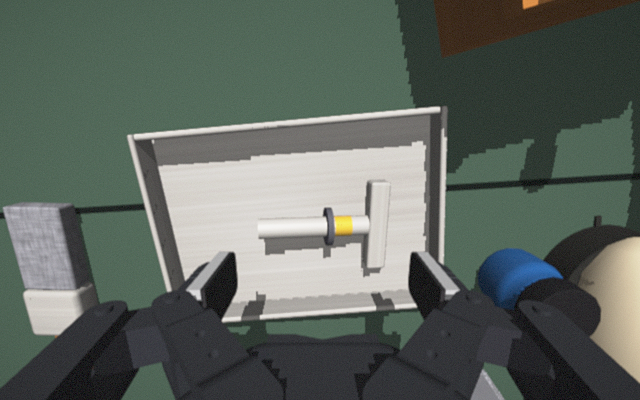

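```bash
python3 - <<'E'
from h import *
a=cv2.imread("pics/a_top.png"); go([.5,-.36,.34])
shot('top','t12.png')
for d in imaging.silhouettes('top','heel1')[:6]:
    print(d['p'],d['uv'],d['mask'].sum())
E
python3 -m creep '[0,0,-1,0, 0,0,-2.5,0, 0,0,-4,0, 0,0,-5.5,0, 0,0,-7,0, 0,0,-8.5,0, 0,0,-9.7,0, 0,0,-10.5,0, 0,0,-10.9,0]' 0 60
```

```text
t=21.8 pos [0.5253 0.4209 0.0667] yaw 86.4 q6 34 ROW [-31.24   0.96 -10.93] turn 0.0 alt -36.0
0.98 [428.5, 250.2] 440
0.77 [431.5, 203.7] 387
0.41 [253.9, 198.7] 9932
time: 22.67
eef_pos: [0.5261, 0.4215, 0.3445]
tcp_rot: [0.729, 0.685, 0.003, 0.001]
contact_force: [-0.1, 0.8, -0.3]
opening: 1.0
```

View pics/t12.png

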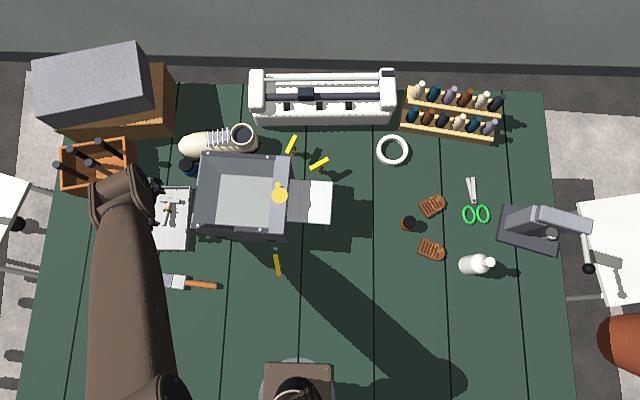

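```bash
python3 -m creep '[-0.6,0,0,0.5, -1.8,0,0,1.5, -3.2,0,0,2.9, -4.7,0,0,4.3, -6.2,0,0,5.7, -7.7,0,0,7.1, -9.2,0,0,8.5, -10.7,0,0,9.9, -12.2,0,0,11.3, -13.7,0,0,12.7, -15.2,0,0,14.1, -16.7,0,0,15.5, -18.2,0.3,0,16.9, -19.7,0.5,0,18.3, -21.2,0.7,0,19.7, -22.7,0.9,0,21.1, -24,0.9,0,22.5, -25,0.9,0,23.9, -25.5,0.9,0,24.5, -25.5,0.9,0,24.5]' 0 60
python3 - <<'E'
from h import *
im=shot("wrist","w13.png"); go([.54,-.35,.34],-65)
E
```

```text
time: 24.33
eef_pos: [0.5068, -0.219, 0.3374]
tcp_rot: [0.95, -0.312, -0.001, -0.0]
contact_force: [-0.8, 0.4, 0.3]
opening: 0.999
t=24.4 pos [ 0.5071 -0.2174  0.3377] yaw -36.2 q6 92 ROW [ 4.19  3.5  -0.1 ] turn 5.76 alt -30.24
```

View pics/w13.png

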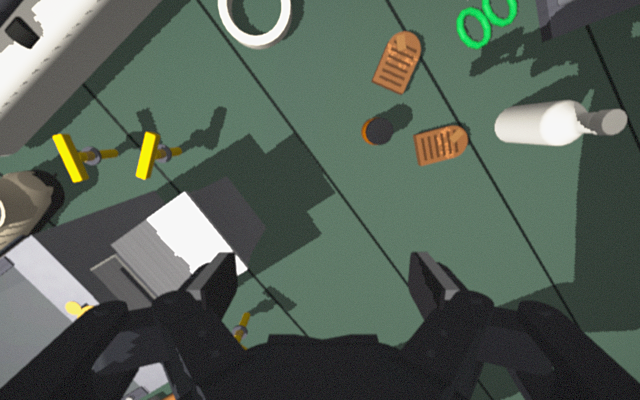

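```bash
cat >> h.py <<'E'
def heels(n):
    im=imaging.read_camera(n); c=cam(n); out=[]
    for d in imaging.silhouettes(n,"heel1"):
        if d["p"]<.3: continue
        m=d["mask"].astype("uint8"); cc=cv2.findContours(m,0,cv2.CHAIN_APPROX_NONE)[0]; cc=max(cc,key=cv2.contourArea)[:,0]
        P=px2z(n,cc,.014,c)[:,:2]*1000
        if cv2.contourArea(P.astype("float32"))>8000: continue
        (cx,cy),(w,h),a=cv2.minAreaRect(P.astype("float32")); a=a if w>h else a+90
        u=np.array([np.cos(np.radians(a)),np.sin(np.radians(a))])
        M=cv2.moments(P.astype("float32")); g=np.array([M["m10"],M["m01"]])/M["m00"]
        if (g-[cx,cy])@u>0: a+=180   # centroid lies toward the square end
        a=(a+180)%360-180
        print("heel p%.2f uv"%d["p"],np.round(d["uv"]),"ctr",np.round([cx/1e3,cy/1e3],4),"LxW %.0f %.0f"%(max(w,h),min(w,h)),"dir %.0f"%a,"skew %.1f"%abs((g-[cx,cy])@u))
        out.append((cx/1e3,cy/1e3,a))
    return out
E
python3 - <<'E'
from h import *
heels("wrist"); heels("top")
im=cv2.imread("pics/w13.png")[:,:,::-1]; crop(im,340,20,500,180,4,"c13.png")
E
```

```text
heel p0.96 uv [401.  63.] ctr [ 0.5715 -0.4044] LxW 80 51 dir -59 skew 2.4
heel p0.84 uv [441. 143.] ctr [ 0.4308 -0.3949] LxW 84 52 dir -111 skew 2.2
heel p0.59 uv [430. 248.] ctr [ 0.4294 -0.3967] LxW 79 51 dir -116 skew 2.8
heel p0.43 uv [438. 205.] ctr [ 0.5694 -0.4349] LxW 31 11 dir 152 skew 1.7
```

View pics/c13.png

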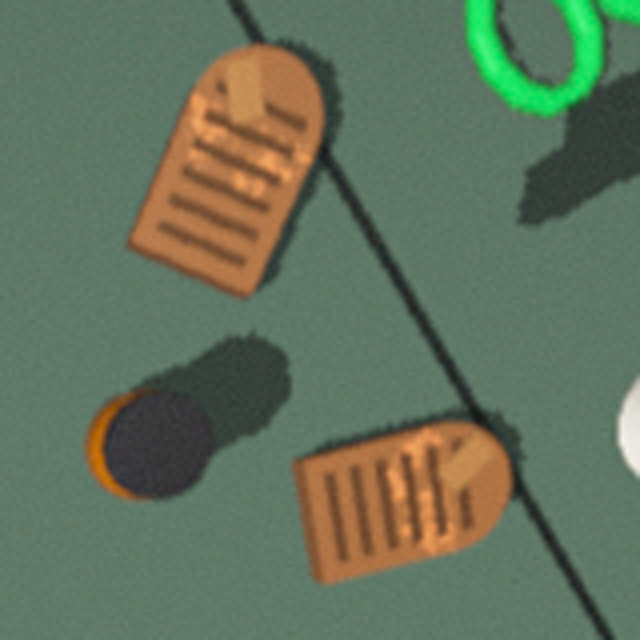

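```bash
python3 -c "
from h import *
go([.56,-.385,.10],-59)
print(px2z('top',[(409.5,221)],.055), px2z('scene',[(270,188)],.055))"
```

```text
t=24.6 pos [ 0.5077 -0.2155  0.339 ] yaw -36.0 q6 92 ROW [5.68 4.26 9.56] turn 4.6 alt -31.4
[[ 0.50944046 -0.32534332  0.055     ]] [[ 0.51573496 -0.31020524  0.055     ]]
```

```bash
python3 -m creep '[0.8,0.5,0,1, 2,1.4,0,2, 3.2,2.4,0,3, 4.4,3.3,0.8,4, 5.4,4,2,4.6, 5.7,4.25,3.5,4.6, 5.7,4.25,5,4.6, 5.7,4.25,6.4,4.6, 5.7,4.25,7.8,4.6, 5.7,4.25,8.8,4.6, 5.7,4.25,9.4,4.6, 5.7,4.25,9.5,4.6, 5.7,4.25,9.5,4.6]' 0 60
python3 - <<'E'
from h import *
im=shot("wrist","w14.png"); heels("wrist"); go([.56,-.385,.004],-59)
E
```

```text
time: 25.67
eef_pos: [0.5604, -0.3857, 0.1014]
tcp_rot: [0.87, -0.493, -0.001, -0.0]
contact_force: [-0.6, -0.1, 0.7]
opening: 1.001
heel p0.75 uv [324. 185.] ctr [ 0.5717 -0.4067] LxW 80 51 dir -57 skew 2.1
heel p0.63 uv [471. 260.] ctr [ 0.4275 -0.4167] LxW 62 41 dir -9 skew 0.9
t=25.8 pos [ 0.5617 -0.3876  0.105 ] yaw -59.1 q6 106 ROW [-0.15  0.01  4.04] turn -0.02 alt 35.98
```

View pics/w14.png

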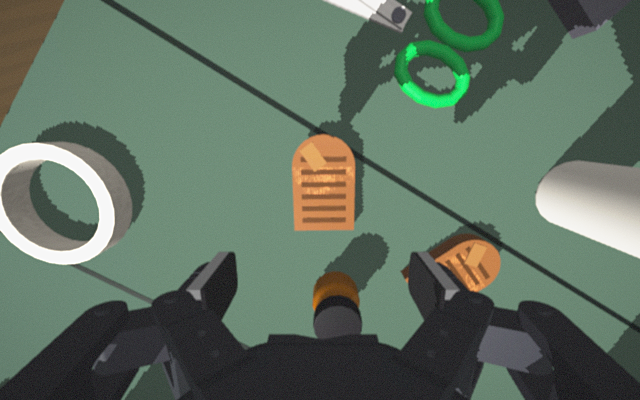

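```bash
python3 -m creep '[0,0,0.6,0, 0,0,1.4,0, 0,0,2.2,0, 0,0,3,0, 0,0,3.5,0, 0,0,3.8,0, 0,0,3.9,0, 0,0,3.9,0, 0,0,3.9,0]' 0 60
python3 -m creep '[0,0,0,0, 0,0,0,0, 0,0,0,0, 0,0,0,0, 0,0,0,0, 0,0,0,0]' 255 50
python3 -c "
from h import *
shot('wrist','w15.png');go([.56,-.385,.10],-59)"
```

```text
time: 26.57
eef_pos: [0.5609, -0.3873, 0.0055]
tcp_rot: [0.87, -0.493, 0.001, 0.0]
contact_force: [0.4, 1.0, 0.6]
opening: 0.994
time: 27.07
eef_pos: [0.5609, -0.3873, 0.0057]
tcp_rot: [0.87, -0.493, 0.001, 0.0]
contact_force: [-0.9, 0.3, 5.5]
opening: 0.571
t=27.1 pos [ 0.5609 -0.3873  0.0057] yaw -59.1 q6 106 ROW [-0.09 -0.02 -3.77] turn -0.02 alt 35.98
```

View pics/w15.png

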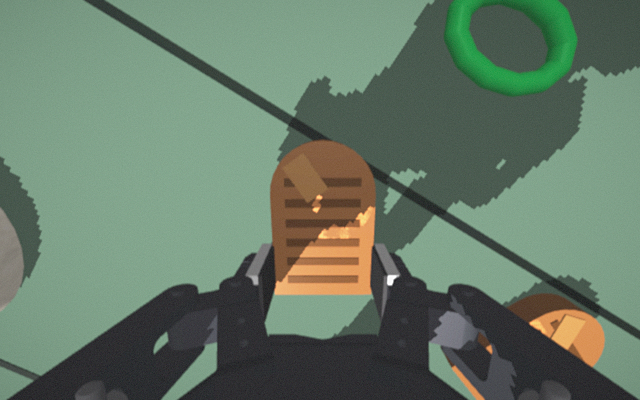

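```bash
python3 -m creep '[0,0,-0.3,0, 0,0,-1,0, 0,0,-2,0, 0,0,-3.2,0, 0,0,-4.6,0, 0,0,-6,0, 0,0,-7.4,0, 0,0,-8.6,0, 0,0,-9.4,0, 0,0,-9.8,0, 0,0,-9.8,0]' 255 60
python3 -c "
from h import *
go([.541,-.036,.25],87.4)"
```

```text
time: 28.03
eef_pos: [0.5608, -0.3872, 0.2522]
tcp_rot: [0.87, -0.493, 0.002, 0.001]
contact_force: [0.2, 0.3, -0.3]
opening: 0.56
t=28.0 pos [ 0.5608 -0.3872  0.2522] yaw -59.1 q6 106 ROW [-12.46  -6.53   0.04] turn 6.7 alt -29.3
```

```bash
python3 -m creep '[-0.3,-0.2,0,-0.7, -1,-0.5,0,-2, -2,-1,0,-3.4, -3,-1.6,0,-4.8, -4,-2.1,0,-6.2, -5,-2.6,0,-7.6, -6,-3.1,0,-9, -7,-3.7,0,-10.4, -8,-4.2,0,-11.8, -9,-4.7,0,-13.2, -10,-5.2,0,-14.6, -11,-5.8,0,-16, -11.8,-6.2,0,-17.4, -12.3,-6.4,0,-18.8, -12.5,-6.5,0,-20.2, -12.5,-6.5,0,-21.6, -12.5,-6.5,0,-23, -12.5,-6.5,0,-24.4, -12.5,-6.5,0,-25.8, -12.5,-6.5,0,-27]' 255 60
python3 -c "
from h import *
go([.541,-.036,.18],87.4)"
```

```text
time: 29.7
eef_pos: [0.5377, -0.0346, 0.2459]
tcp_rot: [0.787, 0.617, -0.002, -0.002]
contact_force: [-0.7, -0.4, -1.1]
opening: 0.564
t=29.7 pos [ 0.5377 -0.0346  0.2459] yaw 76.2 q6 -1 ROW [-0.02  0.15  2.64] turn -2.24 alt 33.76
```

```bash
python3 -m creep '[0,0,0,-1.2, 0,0,0,-2.2, 0,0,0,-2.3, 0,0,0,-2.3, 0,0,0,-2.3]' 255 60
python3 - <<'E'
from h import *
shot("wrist","w16.png"); go([.541,-.036,.18],87.4)
bo=np.array([.5447,.036]);
E
```

```text
time: 30.12
eef_pos: [0.5385, -0.0349, 0.2477]
tcp_rot: [0.724, 0.69, -0.001, -0.001]
contact_force: [-1.3, 0.0, -0.8]
opening: 0.561
t=30.2 pos [ 0.5388 -0.0349  0.2482] yaw 87.3 q6 -12 ROW [-0.04  0.1   2.73] turn -0.02 alt 35.98
```

View pics/w16.png

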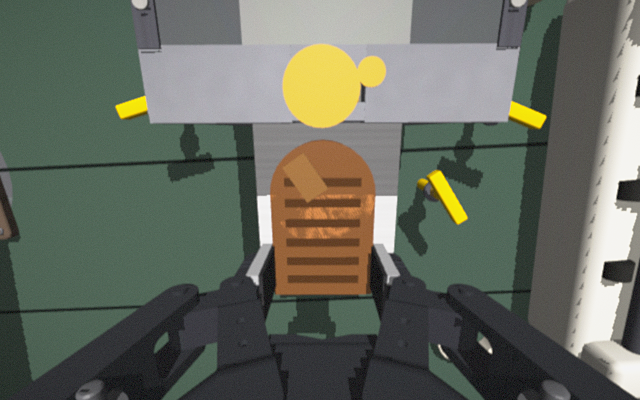

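Run:
```python
from h import *
a=px2z("wrist",[(148,123.5),(520,122.5)],.215); print(a,a.mean(0))
a=px2z("wrist",[(252,124),(404.5,124)],.15); print(a,a.mean(0))
im=cv2.imread("pics/w16.png")[:,:,::-1]; crop(im,130,20,530,300,2,"c16.png")
```

```text
[[0.43882003 0.04010167 0.215     ]
 [0.65607593 0.03033877 0.215     ]] [0.54744798 0.03522022 0.215     ]
[[0.48427688 0.0388028  0.15      ]
 [0.60654191 0.03299331 0.15      ]] [0.54540939 0.03589805 0.15      ]
```

View pics/c16.png

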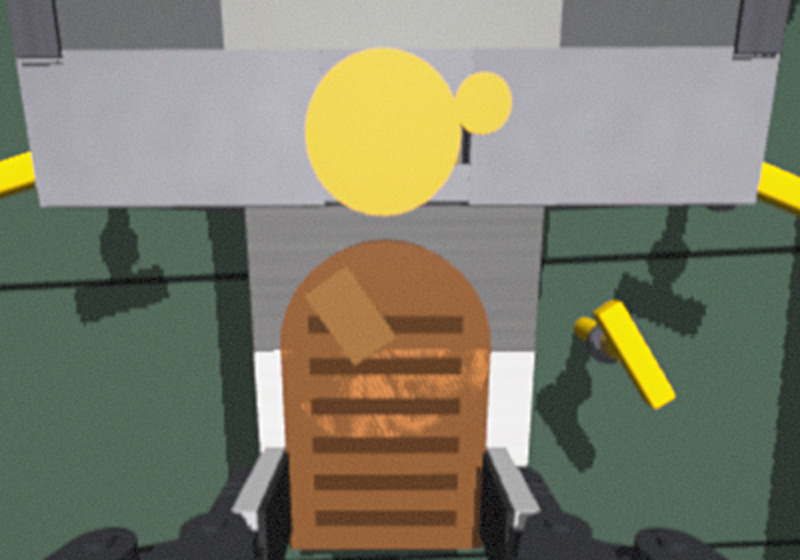

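```bash
python3 -m creep '[0,0.15,0.4,0, 0,0.15,1,0, 0,0.15,1.8,0, 0,0.15,2.5,0, 0,0.15,3,0, 0,0.15,3.3,0, 0,0.15,3.5,0, 0,0.15,3.6,0, 0,0.15,3.6,0, 0,0.15,3.6,0]' 255 60
python3 - <<'E'
from h import *
shot("wrist","w17.png"); go([.5425,-.036,.157],87.4)
E
```

```text
time: 31.0
eef_pos: [0.5436, -0.0353, 0.1602]
tcp_rot: [0.723, 0.691, 0.0, 0.001]
contact_force: [-0.1, -0.5, -0.5]
opening: 0.561
t=31.1 pos [ 0.5437 -0.0353  0.1604] yaw 87.4 q6 -12 ROW [-0.03 -0.05  0.14] turn -0.01 alt 35.99
```

View pics/w17.png

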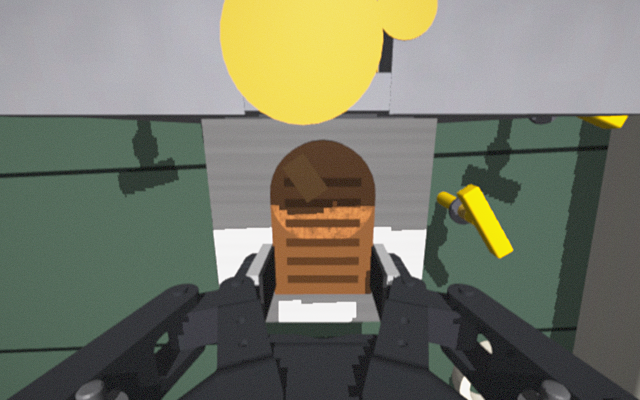

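```bash
python3 -m creep '[0,-0.02,0.07,0, 0,-0.02,0.13,0, 0.2,-0.02,0.13,0, 0.4,-0.02,0.13,0, 0.6,-0.02,0.13,0, 0.8,-0.02,0.13,0, 1,-0.02,0.13,0]' 255 60
python3 -m creep '[0.15,0,0,0, 0.3,0,0,0, 0.45,0,0,0, 0.6,0,0,0, 0.75,0,0,0, 0.9,0,0,0, 0.95,0,0,0, 0.95,0,0,0]' 255 60
python3 - <<'E'
from h import *
shot("wrist","w18.png"); go([.5425,-.036,.157],87.4)
E
```

```text
time: 31.63
eef_pos: [0.5437, -0.0095, 0.1561]
tcp_rot: [0.723, 0.691, -0.0, 0.0]
contact_force: [0.0, 0.5, 0.2]
opening: 0.559
time: 32.3
eef_pos: [0.5447, 0.0139, 0.156]
tcp_rot: [0.723, 0.691, 0.0, -0.0]
contact_force: [0.2, -0.1, -1.7]
opening: 0.565
t=32.4 pos [0.5447 0.0138 0.156 ] yaw 87.4 q6 -7 ROW [-1.99  0.   -0.04] turn -0.0 alt 36.0
```

View pics/w18.png

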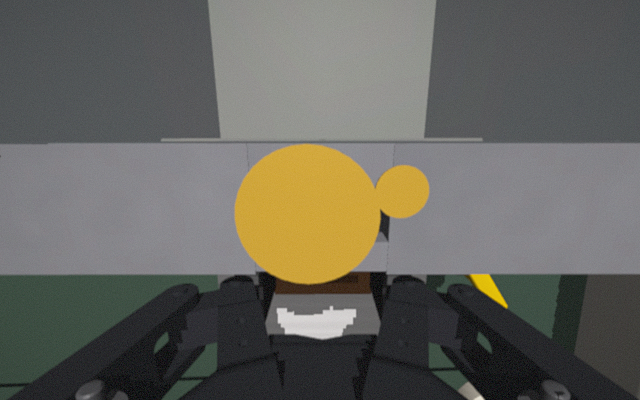

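```bash
python3 -m creep '[0,0,0,0, 0,0,0,0, 0,0,0,0, -0.3,0,0,0, -0.8,0,0,0, -1.4,0,0,0, -1.8,0,0,0, -1.9,0,0,0]' 50 60
python3 - <<'E'
from h import *
shot("wrist","w19.png"); a=shot("scene","s19.png"); crop(a,290,150,430,290,5,"c19.png"); go([.5425,-.036,.157],87.4)
E
```

```text
time: 33.02
eef_pos: [0.5426, -0.0361, 0.1562]
tcp_rot: [0.724, 0.69, -0.0, 0.0]
contact_force: [-0.9, 0.3, 1.0]
opening: 0.806
t=33.1 pos [ 0.5425 -0.0349  0.1561] yaw 87.3 q6 -12 ROW [-0.04  0.   -0.04] turn -0.03 alt 35.97
```

View pics/w19.png

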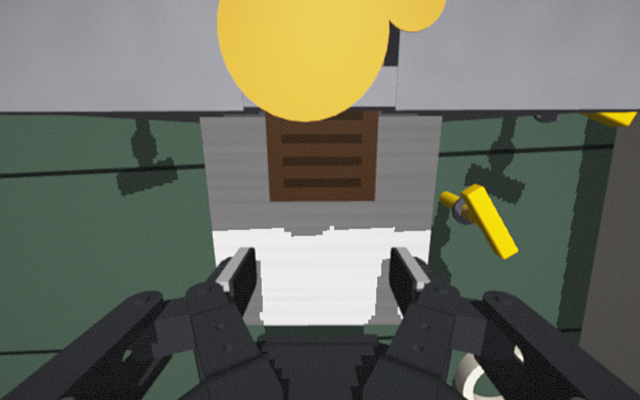

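View pics/c19.png

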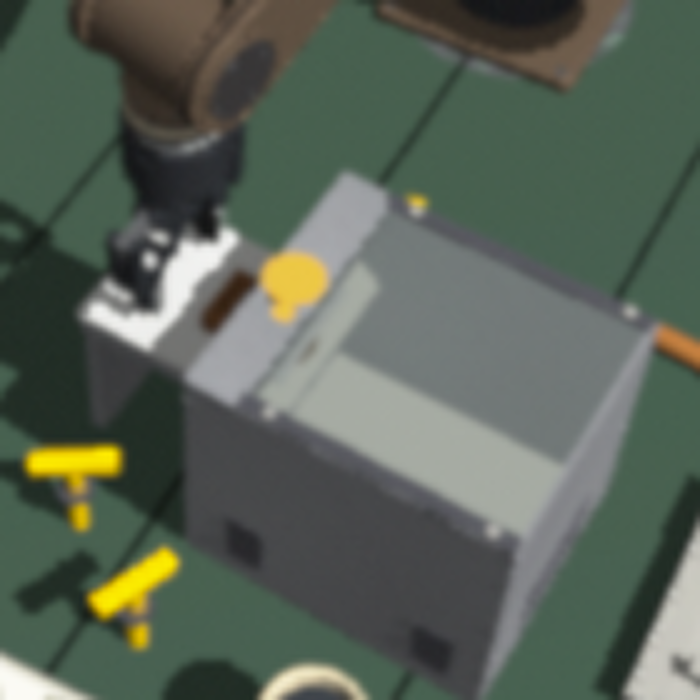

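```bash
python3 -m creep '[0,0,0,0, 0,0,0,0, 0,0,0,0, 0,0,0,0, 0,0,0,0, 0,0,0,0, 0,0,0.06,0, 0.2,0,0.08,0, 0.4,0,0.08,0, 0.6,0,0.08,0, 0.8,0,0.08,0, 1,0,0.08,0, 1.2,0,0.08,0, 1.4,0,0.08,0, 1.6,0,0.08,0, 1.8,0,0.08,0, 2,0,0.08,0, 2.1,0,0.08,0, 2.1,0,0.08,0]' 255 40
python3 - <<'E'
from h import *
shot("wrist","w20.png"); a=shot("scene","s20.png"); crop(a,290,150,430,290,5,"c20.png"); go([.5425,-.036,.157],87.4)
E
```

```text
time: 34.7
eef_pos: [0.5448, 0.0192, 0.1539]
tcp_rot: [0.723, 0.691, -0.0, -0.0]
contact_force: [-0.5, -0.3, -0.6]
opening: 0.002
t=34.8 pos [0.5449 0.0187 0.154 ] yaw 87.4 q6 -6 ROW [-2.19  0.   -0.12] turn -0.0 alt 36.0
```

View pics/w20.png

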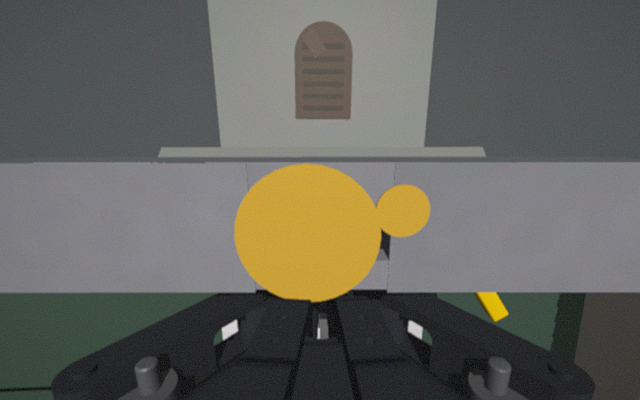

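View pics/c20.png

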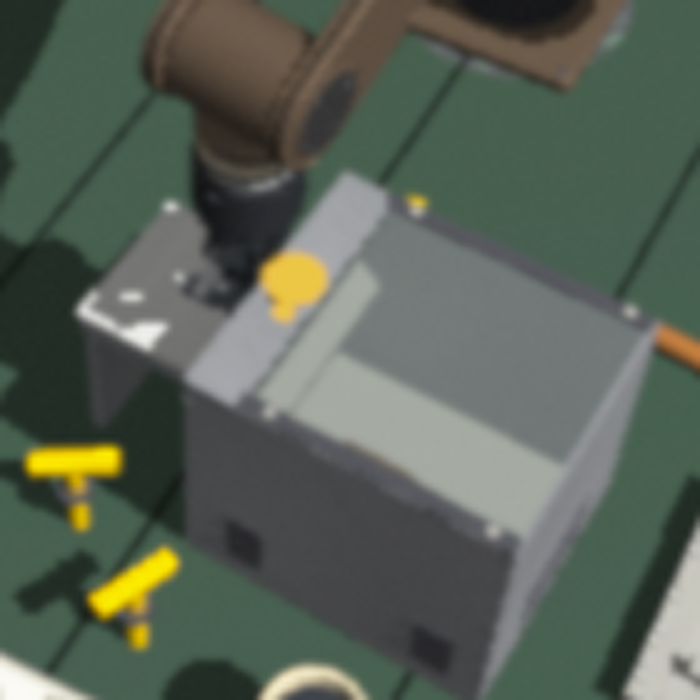

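```bash
python3 -m creep '[-0.3,0,0,0, -0.8,0,-0.3,0, -1.5,0,-1,0, -2.2,0,-2.2,0, -2.4,0,-3.6,0, -2.5,0,-5,0, -2.5,0,-5.8,0, -2.5,0,-6,0, -2.5,0,-6,0]' 0 40
python3 -c "
from h import *
go([.425,-.41,.26],67)
print(px2z('top',[(469,264)],.05))"
```

```text
time: 35.55
eef_pos: [0.5429, -0.0453, 0.3068]
tcp_rot: [0.724, 0.69, 0.001, 0.002]
contact_force: [0.6, -0.7, 0.3]
opening: 1.0
t=35.5 pos [ 0.5429 -0.0453  0.3068] yaw 87.3 q6 -13 ROW [-14.79  -4.03   1.87] turn 4.06 alt -31.94
[[ 0.38652797 -0.49826873  0.05      ]]
```

```bash
python3 -m creep '[-0.5,-0.1,0,0, -1.5,-0.4,0,0, -2.8,-0.8,0,0.5, -4.2,-1.1,0,1, -5.6,-1.5,0,1.5, -7,-1.9,0,2, -8.4,-2.3,0,2.5, -9.8,-2.7,0,3, -11.2,-3,0,3.5, -12.5,-3.4,0.4,4, -13.6,-3.7,0.9,4, -14.4,-3.9,1.4,4, -14.8,-4,1.8,4, -14.8,-4,1.8,4, -14.8,-4,1.8,4]' 0 40
python3 - <<'E'
from h import *
shot("wrist","w21.png"); heels("wrist"); go([.425,-.41,.26],67)
E
```

```text
time: 36.8
eef_pos: [0.4243, -0.4081, 0.2565]
tcp_rot: [0.832, 0.554, 0.0, -0.003]
contact_force: [0.1, 0.7, 0.8]
opening: 1.002
heel p0.57 uv [323. 168.] ctr [ 0.4292 -0.3966] LxW 80 51 dir -113 skew 1.5
t=37.0 pos [ 0.426  -0.408   0.2598] yaw 67.5 q6 -31 ROW [-0.09 -0.   -0.01] turn 0.09 alt -35.91
```

View pics/w21.png

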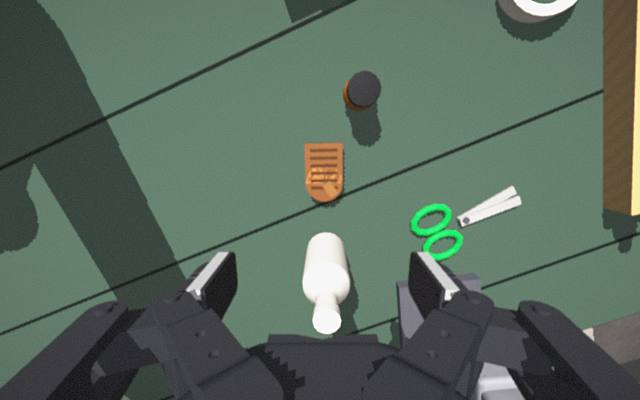

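```bash
python3 -c "
from h import *
go([.4352,-.3822,.10],67)
p,r,s=pose(); b=px2z('wrist',[(325,243)],.02);print(b, r.inv().apply(b-p))"
```

```text
t=37.0 pos [ 0.426  -0.408   0.2598] yaw 67.5 q6 -31 ROW [ 1.1  -0.06  6.39] turn 0.09 alt -35.91
[[ 0.39401164 -0.49218979  0.02      ]] [[-0.08993562  0.0025342   0.239863  ]]
```

```bash
python3 -m creep '[0.5,0,0,0, 1,0,0.3,0, 1.1,-0.05,1.2,0, 1.1,-0.05,2.4,0, 1.1,-0.05,3.6,0, 1.1,-0.05,4.8,0, 1.1,-0.05,5.8,0, 1.1,-0.05,6.4,0, 1.1,-0.05,6.4,0, 1.1,-0.05,6.4,0]' 0 40
python3 - <<'E'
from h import *
shot("wrist","w22.png"); heels("wrist"); go([.4352,-.3822,.006],67)
E
```

```text
time: 37.78
eef_pos: [0.435, -0.3813, 0.0984]
tcp_rot: [0.832, 0.555, 0.0, -0.001]
contact_force: [0.5, -0.2, -0.3]
opening: 0.999
heel p0.61 uv [323. 224.] ctr [ 0.4288 -0.3968] LxW 81 51 dir -112 skew 2.1
t=37.9 pos [ 0.4359 -0.3836  0.1013] yaw 67.4 q6 -29 ROW [ 0.05 -0.06  3.81] turn 0.08 alt -35.92
```

View pics/w22.png

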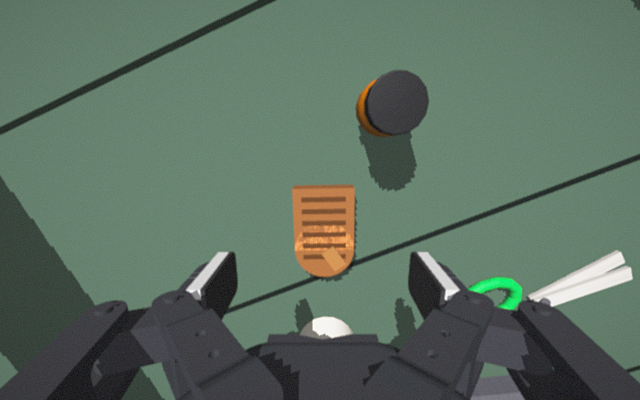

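```bash
python3 -m creep '[0,-0.03,0.6,0, 0,-0.05,1.4,0, 0,-0.05,2.2,0, 0,-0.05,3,0, 0,-0.05,3.5,0, 0,-0.05,3.75,0, 0,-0.05,3.75,0, 0,-0.05,3.75,0]' 0 40
python3 -m creep '[0,0,0,0, 0,0,0,0, 0,0,0,0, 0,0,0,0, 0,0,0,0, 0,0,0,0]' 255 50
python3 -m creep '[0,0,-0.3,0, 0,0,-1,0, 0,0,-2,0, 0,0,-3.2,0, 0,0,-4.6,0, 0,0,-6,0, 0,0,-7.4,0, 0,0,-8.6,0, 0,0,-9.4,0, 0,0,-9.8,0, 0,0,-9.8,0]' 255 60
python3 -c "
from h import *
shot('wrist','w23.png');go([.541,-.055,.25],87.4)"
```

```text
time: 38.6
eef_pos: [0.4341, -0.3832, 0.0063]
tcp_rot: [0.832, 0.555, 0.0, 0.001]
contact_force: [0.0, 0.0, -0.0]
opening: 1.0
time: 39.1
eef_pos: [0.4343, -0.3836, 0.0068]
tcp_rot: [0.832, 0.555, 0.0, 0.001]
contact_force: [0.6, 0.5, 5.8]
opening: 0.564
time: 40.02
eef_pos: [0.4342, -0.3833, 0.2532]
tcp_rot: [0.832, 0.555, 0.0, 0.002]
contact_force: [-0.1, 1.0, -0.5]
opening: 0.56
t=40.1 pos [ 0.4335 -0.3826  0.2506] yaw 67.4 q6 -29 ROW [13.75 -1.07  0.02] turn -4.01 alt 31.99
```

View pics/w23.png

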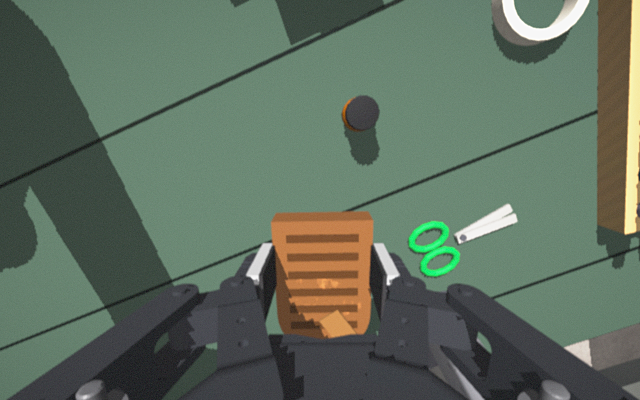

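```bash
python3 -m creep '[0.4,0,0,0, 1.4,-0.1,0,0, 2.7,-0.3,0,-0.5, 4.1,-0.4,0,-1, 5.5,-0.6,0,-1.5, 6.9,-0.7,0,-2, 8.3,-0.9,0,-2.5, 9.7,-1,0,-3, 11.1,-1.2,0,-3.5, 12.4,-1.3,0,-4, 13.6,-1.4,0,-4, 14.5,-1.5,0,-4, 15.1,-1.6,0,-4, 15.4,-1.63,0,-4, 15.4,-1.63,0,-4, 15.4,-1.63,0,-4]' 255 60
python3 - <<'E'
from h import *
shot("wrist","w24.png"); go([.5437,-.012,.158],87.4)
E
```

```text
time: 41.4
eef_pos: [0.5432, -0.0113, 0.2487]
tcp_rot: [0.723, 0.691, -0.001, -0.001]
contact_force: [0.7, -0.3, -1.3]
opening: 0.56
t=41.5 pos [ 0.5434 -0.0119  0.2491] yaw 87.4 q6 -9 ROW [-0.    0.02  3.64] turn -0.01 alt 35.99
```

View pics/w24.png

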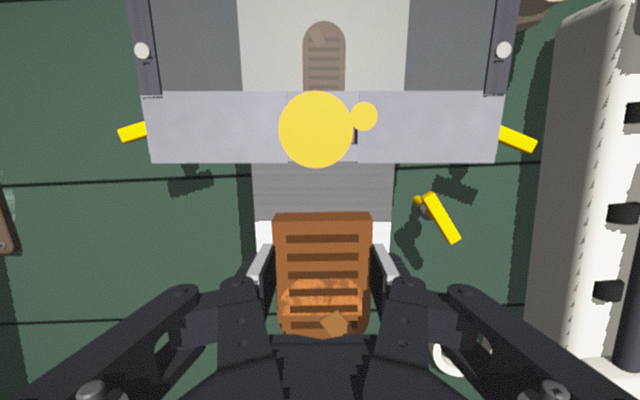

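```bash
python3 -m creep '[0,0,0.4,0, 0,0,1,0, 0,0,1.8,0, 0,0,2.5,0, 0,0,3,0, 0,0,3.3,0, 0,0,3.5,0, 0,0,3.62,0, 0,0,3.65,0, 0,0,3.65,0]' 255 60
python3 -m creep '[0.15,0,0,0, 0.3,0,0.02,0, 0.45,0,0.02,0, 0.6,0,0.02,0, 0.75,0,0.02,0, 0.9,0,0.02,0, 1.05,0,0.02,0, 1.1,0,0.02,0, 1.1,0,0.02,0]' 255 60
python3 -m creep '[0,0,0,0, 0,0,0,0, 0,0,0,0, -0.3,0,0,0, -0.8,0,0,0, -1.4,0,0,0, -2,0,0,0, -2.6,0,0,0, -3,0,0,0, -3.2,0,0,0, -3.2,0,0,0]' 50 60
python3 - <<'E'
from h import *
shot("wrist","w25.png"); go([.5437,-.012,.158],87.4)
E
```

```text
time: 42.28
eef_pos: [0.5445, -0.0117, 0.1597]
tcp_rot: [0.723, 0.691, 0.0, 0.0]
contact_force: [-1.0, -0.1, -0.9]
opening: 0.561
time: 43.03
eef_pos: [0.5452, 0.0164, 0.1585]
tcp_rot: [0.723, 0.691, -0.0, -0.0]
contact_force: [-0.4, -0.3, -1.1]
opening: 0.561
time: 43.95
eef_pos: [0.5416, -0.0654, 0.1586]
tcp_rot: [0.724, 0.69, -0.0, 0.0]
contact_force: [-0.3, -0.0, 0.4]
opening: 0.806
t=44.0 pos [ 0.5416 -0.0647  0.1586] yaw 87.3 q6 -15 ROW [ 2.11 -0.01  0.02] turn -0.02 alt 35.98
```

View pics/w25.png

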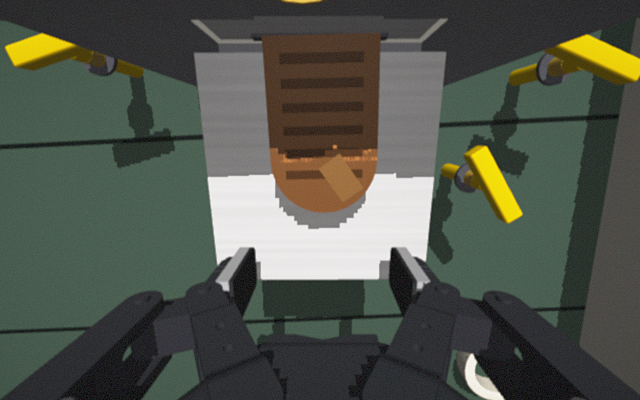

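```bash
python3 -m creep '[0,0,0,0, 0,0,0,0, 0,0,0,0, 0,0,0,0, 0,0,0.1,0, 0,0,0.18,0, 0.2,0,0.18,0, 0.4,0,0.18,0, 0.6,0,0.18,0, 0.8,0,0.18,0, 1,0,0.18,0, 1.2,0,0.18,0, 1.4,0,0.18,0, 1.6,0,0.18,0, 1.8,0,0.18,0]' 255 40
python3 -m creep '[0.2,0,0,0, 0.4,0,0,0, 0.6,0,0,0, 0.8,0,0,0, 1,0,0,0, 1.2,0,0,0, 1.35,0,0,0, 1.35,0,0,0, 1.35,0,0,0]' 255 40
python3 - <<'E'
from h import *
shot("wrist","w26.png"); go([.5437,-.012,.158],87.4)
E
```

```text
time: 45.25
eef_pos: [0.5437, -0.0186, 0.1541]
tcp_rot: [0.723, 0.691, 0.0, 0.0]
contact_force: [0.0, -0.8, 0.3]
opening: -0.002
time: 46.0
eef_pos: [0.5452, 0.015, 0.154]
tcp_rot: [0.723, 0.691, -0.0, -0.0]
contact_force: [-0.2, 0.8, 0.2]
opening: -0.0
t=46.0 pos [0.5452 0.0148 0.154 ] yaw 87.4 q6 -6 ROW [-1.07 -0.01 -0.16] turn -0.0 alt 36.0
```

View pics/w26.png

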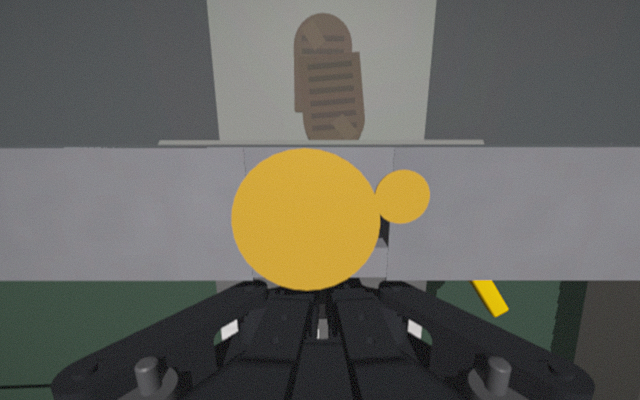

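```bash
python3 -m creep '[-0.3,0,0,0, -0.8,0,-0.3,0, -1.5,0,-1,0, -2.2,0,-2.2,0, -2.7,0,-3.6,0, -3,0,-5,0, -3,0,-6,0, -3,0,-6.4,0, -3,0,-6.4,0]' 0 40
python3 - <<'E'
from h import *
shot("wrist","w27.png"); a=shot("top","t27.png"); b=shot("scene","s27.png"); crop(b,290,150,490,320,4,"c27.png")
p=px2z("wrist",[(0,0)],.02)
for d in imaging.silhouettes("top","pin")[:4]: print(d["p"],d["uv"])
for d in imaging.silhouettes("top","heel1")[:4]: print(d["p"],d["uv"],d["mask"].sum())
E
```

```text
time: 46.8
eef_pos: [0.543, -0.0617, 0.3181]
tcp_rot: [0.724, 0.69, 0.002, 0.003]
contact_force: [0.4, -0.6, -0.5]
opening: 1.0
0.75 [167.8, 202.5]
0.49 [286.3, 144.2]
```

View pics/w27.png

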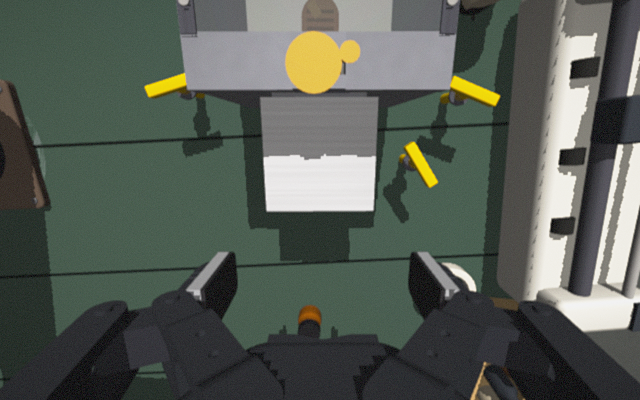

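View pics/t27.png

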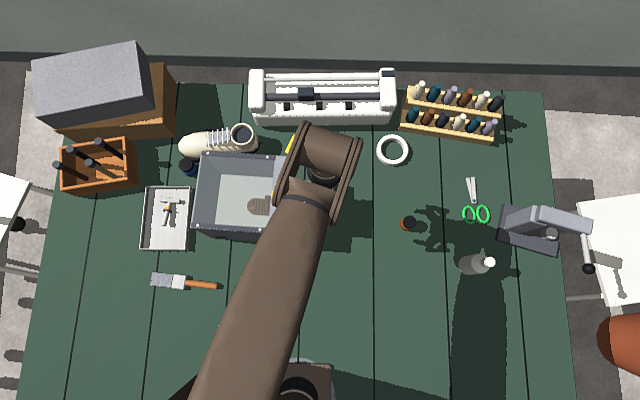

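View pics/c27.png

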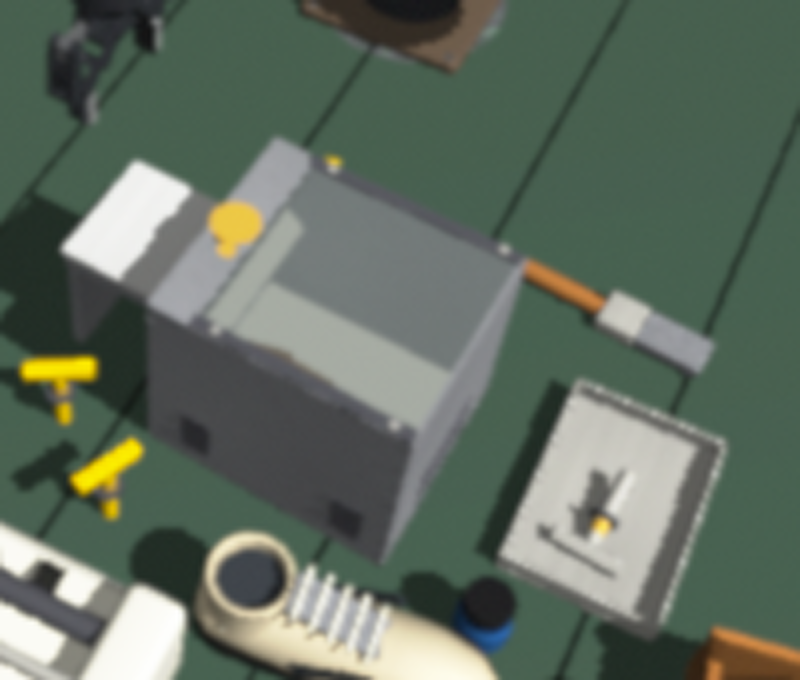

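```bash
python3 -m creep '[-0.6,0,0.5,0, -1.6,0,1.5,0, -2.6,0,2.7,0, -3.2,0,3.6,0, -3.6,0,4,0, -3.6,0,4,0, -3.6,0,4,0]' 0 40
python3 - <<'E'
from h import *
a=shot("wrist","w28.png"); go([.54,-.15,.2]); crop(a,170,0,470,150,2.6,"c28.png")
# predicted lower flap edge if shut vs open 0.3
o=np.array([.5458,.0356]);ex=np.array([.046,.999]);ey=np.array([-.999,.046])
for x,z in((0,.195),(0,.15),(.003,.154),(.02,.158)):
    print(x,z,proj("wrist",[[*(o+ex*x+ey*y),z] for y in(-.046,.046)]).round(0).tolist())
E
```

```text
time: 47.63
eef_pos: [0.5374, -0.1499, 0.2133]
tcp_rot: [0.723, 0.691, -0.0, -0.001]
contact_force: [-0.1, -0.3, 0.1]
opening: 0.999
t=47.7 pos [ 0.5382 -0.1498  0.2149] yaw 87.4 q6 -23 ROW [-0.01  0.07  0.59] turn 0.0 alt -36.0
0 0.195 [[429.0, -154.0], [217.0, -154.0]]
0 0.15 [[401.0, -81.0], [244.0, -81.0]]
0.003 0.154 [[404.0, -92.0], [242.0, -92.0]]
0.02 0.158 [[408.0, -137.0], [238.0, -137.0]]
```

View pics/c28.png

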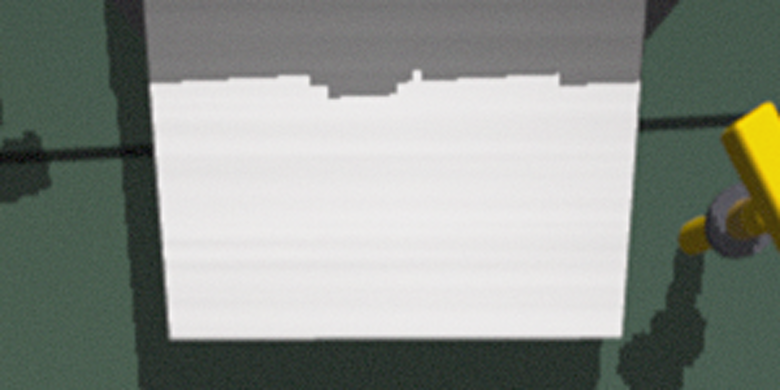

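```bash
python3 -m creep '[0,0,0.6,0, 0.4,0,1.4,0, 1.2,0,2,0, 2.2,0,2.3,0, 3.0,0,2.3,0, 3.4,0,2.3,0, 3.4,0,2.3,0, 3.4,0,2.3,0]' 50 40
python3 - <<'E'
from h import *
a=shot("wrist","w29.png"); go([.5416,-.065,.158]); crop(a,170,0,470,150,2.6,"c29.png")
crop(cv2.imread("pics/w25.png")[:,:,::-1],170,0,470,150,2.6,"c25.png")
o=np.array([.5458,.0356]);ex=np.array([.046,.999]);ey=np.array([-.999,.046])
for x,z in((0,.195),(0,.15),(.003,.154),(.02,.158)):
    print(x,z,proj("wrist",[[*(o+ex*x+ey*y),z] for y in(-.046,.046)]).round(0).tolist())
E
```

```text
time: 48.35
eef_pos: [0.5427, -0.0649, 0.1585]
tcp_rot: [0.722, 0.691, 0.001, 0.002]
contact_force: [-0.1, 0.4, -0.1]
opening: 0.806
t=48.4 pos [ 0.5426 -0.0656  0.1582] yaw 87.4 q6 -15 ROW [ 0.02 -0.04  0.01] turn 0.0 alt -36.0
0 0.195 [[465.0, 19.0], [179.0, 18.0]]
0 0.15 [[419.0, 54.0], [225.0, 54.0]]
0.003 0.154 [[423.0, 45.0], [221.0, 44.0]]
0.02 0.158 [[430.0, -2.0], [214.0, -3.0]]
```

View pics/c29.png

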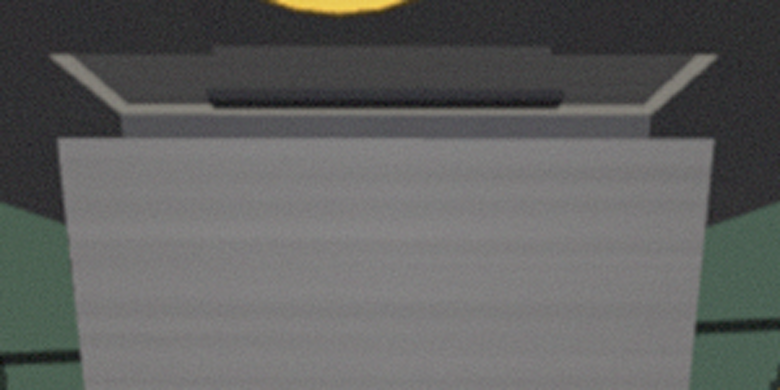

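View pics/c25.png

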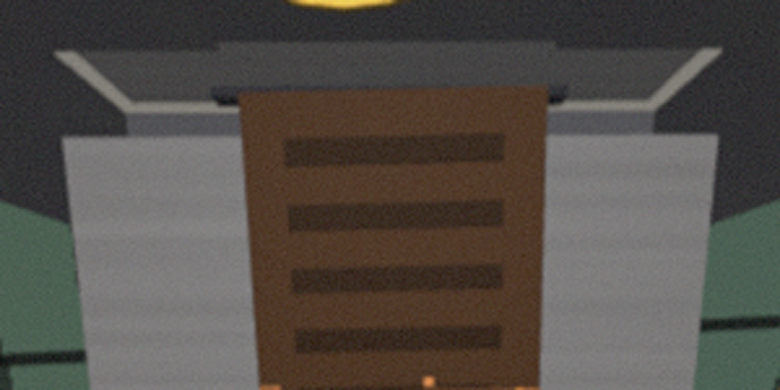

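```bash
python3 -m creep '[0,0,-0.6,0, 0,0,-1.6,0, -0.3,0,-2.8,0, -0.8,0,-4,0, -1,0,-5,0, -1,0,-5.5,0, -1,0,-5.5,0, -1,0,-5.5,0]' 0 40
python3 - <<'E'
from h import *
heels("top"); ctrl.sign_off(); print(ctrl.get_state()["time"])
E
```

```text
time: 49.07
eef_pos: [0.5404, -0.0906, 0.2941]
tcp_rot: [0.723, 0.69, 0.0, 0.0]
contact_force: [0.4, 0.8, -0.2]
opening: 1.0
heel p0.62 uv [188. 168.] ctr [0.6763 0.3714] LxW 68 47 dir 47 skew 0.6
the job is handed in; nothing more can be done
the job is handed in; nothing more can be done
```

The job is done and handed in at about 49 s: the pin lies in the steel tray, both heels are in the box, and the flap has fallen shut. No verdict was reported, so this rests on my own checks.

- **Pin:** I worked it out with to-and-fro twists and a light upward pull. Three readings reached 21 to 24 N, slightly above the roughly 20 N said to tip the box. A picture after the highest pull and all later ones showed the box upright and in place. The pin stood up when I released it in the tray, so I tipped it over with an open finger. It now lies flat on the tray floor.
- **Heels:** only two were on the table. I set each on the shelf and pushed it through the flap with closed fingers. The wrist camera showed both inside the bin, the second lying on top of the first.
- **Flap:** a close picture of the mouth from the wrist camera showed it hanging shut. I could not read its angle directly.
- **Other items:** the jars, bottle, tape, brush, scissors and sneaker looked unmoved in the top camera's picture after the last heel went in.

The last heel detection on the top camera returned one hit, at pixel (188, 168). That is jar2's position, so I took it as false. The top camera's picture after the last heel went in showed no heel left on the table.

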